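# Sort spring clips: shut ones into the tray, open ones onto the rail

### The arm

A 6-joint arm with a two-finger parallel gripper is mounted at the origin on the work surface. World frame = base frame: x ahead of the robot, y to its left, z up, the work surface at z = 0. Lengths are in m, angles in degrees, forces in N, time in s.
With the tool pointing down it reaches from about 0.25 to 0.725 m from the base axis. Payload 9.7 kg.
Tool frame: the origin (TCP) lies between the finger pads; the fingertips stand 11 mm ahead of it and the grasp point (between the pads) lies 8 mm behind it; y points along the fingers, x is the direction in which the jaws open and shut, and the axes are right-handed (so a half turn about y gives the same grasp; the last joint's range is limited). The gripper opens to 85 mm and grips with 20 to 120 N. Pads are 22 mm wide; open, the fingers measure 114 mm over their backs; the gripper's body (76 mm by 85 mm) begins 54 mm behind the grasp point. The pads swing forward as they close: fully open they stand 13 mm farther back than shut.
Start: joints at [-64.229, 4.979, 10.078, 95.1, 0, 90], TCP at [0.239, -0.495, 0.242] pointing down, gripper open.
Joint ranges: [-179.16, 179.16], [-48.56, 103.87], [-65.8, 70.77], [-126.05, 130.52], [-82.76, 87.17], [-180, 180]. Speed limits (degrees/s): [127.2, 127.2, 147.25, 180, 180, 180].

### API

Orientations are given as [roll, pitch, yaw] about the fixed x, y, z axes, in that order (R = Rz(yaw) Ry(pitch) Rx(roll)).
In Python, from workcell import bot, vision gives the robot as it stands. The module is installed in compiled form; this text tells all that it offers.
- The arm moves only by the shell command python3 -m crank 'ROWS' [OPENING] [FORCE]. ROWS is text: rows parted by semicolons, each of 6 numbers parted by spaces: the shift along the tool's x, y, z in m, then the turn, a rotation vector about the tool's x, y, z in rad. A call has 1 to 8 rows; each row is the pose to reach, as a shift and turn from the pose commanded when the call began, along the tool's axes at that moment; what a row does not reach only later rows make up. A row lasts 1/10 s, in which the tool goes at most 50 mm and 8.59 degrees, less where a joint would pass 70% of its speed; a pose out of reach is approached as far as the arm can. A call with a gripper value outside its range is refused whole. OPENING is the gripper's target within -1 to 1 (shut at 1, half-way at 0, fully open at -1), set as the call begins (- or left out, the last holds). The fingers move at their own pace and stop on an object; FORCE is the grip in N (left out, the last holds). Time passes only in rows, so rows that repeat a pose let the fingers close. It gives the time, the measured TCP pose, the force and the opening at its end, in the units of the state.
- bot.get_obs(): the state, without advancing time (a new reading comes with each control period).
- vision.camera(name): name is "side" or "top" or "wrist"; returns the picture (384x512x3 uint8, red, green, blue); there is no depth.
- vision.get_calibration(name): a dict with "fx", "fy", "cx", "cy" (pixels), "distortion" ([k1, k2, p1, p2, k3] as OpenCV has them; the pictures are not rectified), "rvec" (rotation vector, rad) and "tvec" (3), from world to camera coordinates, as OpenCV has them. Camera axes: x right, y down, z forward; pixel columns grow to the right and rows downward; lengths in m; the calibration is good to about 2 mm. A picture is of the moment at which its call begins: read the wrist's pose just before it. get_calibration takes no time and is no camera call; for the wrist camera it gives the pose at the moment of the call.
- bot.job_done(): hands the job in, once; it reports no verdict.
The state is a dict: "time": time; "q": joint angles; "qd": joint speeds; "joint_efforts": joint torques, N m; "ee_pos": TCP position; "tcp_rot": TCP orientation; "wrist_force": force on the tool from outside, world axes, zero at the start; "torque": the same for the moment, N m; "opening": finger opening in m.
Only numpy, scipy, OpenCV 4.12 (cv2) and the standard library are available. Lean on these libraries where they do the work, as an engineer would, in place of code of your own. Each camera call takes 0.05 s, during which the arm holds its last target. There are 200 camera calls.

### The job

Clear the large red-headed spring clips off the test bench: pull the tray out from under the instrument shelf, put every clip whose jaws are ratcheted shut into it, and hang every clip whose jaws are ratcheted open astride the steel rail, jaws down, with its head resting on the bar; finally push the tray fully home with the shut clips in it. Leave every clip's jaws as you found them and leave the other things on the desk where they are; the number of clips differs from time to time.

Things in the scene. Friction and masses are not known exactly. Their poses are not given: they have to be found in the camera images.
- clip_a_grip (a point): Large spring clip (may be absent), standing on its jaws, 150 g: red head 24 x 30 x 44 mm (own x, y, z), two steel legs, black rubber jaws 60 mm wide in y. Point: in the head, 20 mm below its top, 24 mm above its underside. Own z: from jaws to head. Own y: the 30 mm width to grip. The legs hinge 27 mm below the point and spread along own x.
- clip_a_l (a joint): Angle of each leg of clip_a (they mirror), rad. About 0: jaws ratcheted shut, meeting 112 mm below the grip point, 50 mm over the legs' backs. 0.3 to 0.5: ratcheted open, jaw ends 100 to 110 mm below it, 60 to 80 mm apart (mouth 50 or more), up to 125 mm over the backs; a bar can lie between the legs under the head. The ratchet yields above 0.3 N m.
- clip_b_grip (a point): Large spring clip (may be absent), standing on its jaws, 150 g: red head 24 x 30 x 44 mm (own x, y, z), two steel legs, black rubber jaws 60 mm wide in y. Point: in the head, 20 mm below its top, 24 mm above its underside. Own z: from jaws to head. Own y: the 30 mm width to grip. The legs hinge 27 mm below the point and spread along own x.
- clip_b_l (a joint): Angle of each leg of clip_b (they mirror), rad. About 0: jaws ratcheted shut, meeting 112 mm below the grip point, 50 mm over the legs' backs. 0.3 to 0.5: ratcheted open, jaw ends 100 to 110 mm below it, 60 to 80 mm apart (mouth 50 or more), up to 125 mm over the backs; a bar can lie between the legs under the head. The ratchet yields above 0.3 N m.
- clip_c_grip (a point): Large spring clip (may be absent), standing on its jaws, 150 g: red head 24 x 30 x 44 mm (own x, y, z), two steel legs, black rubber jaws 60 mm wide in y. Point: in the head, 20 mm below its top, 24 mm above its underside. Own z: from jaws to head. Own y: the 30 mm width to grip. The legs hinge 27 mm below the point and spread along own x.
- clip_c_l (a joint): Angle of each leg of clip_c (they mirror), rad. About 0: jaws ratcheted shut, meeting 112 mm below the grip point, 50 mm over the legs' backs. 0.3 to 0.5: ratcheted open, jaw ends 100 to 110 mm below it, 60 to 80 mm apart (mouth 50 or more), up to 125 mm over the backs; a bar can lie between the legs under the head. The ratchet yields above 0.3 N m.
- clip_d_grip (a point): Large spring clip (may be absent), standing on its jaws, 150 g: red head 24 x 30 x 44 mm (own x, y, z), two steel legs, black rubber jaws 60 mm wide in y. Point: in the head, 20 mm below its top, 24 mm above its underside. Own z: from jaws to head. Own y: the 30 mm width to grip. The legs hinge 27 mm below the point and spread along own x.
- clip_d_l (a joint): Angle of each leg of clip_d (they mirror), rad. About 0: jaws ratcheted shut, meeting 112 mm below the grip point, 50 mm over the legs' backs. 0.3 to 0.5: ratcheted open, jaw ends 100 to 110 mm below it, 60 to 80 mm apart (mouth 50 or more), up to 125 mm over the backs; a bar can lie between the legs under the head. The ratchet yields above 0.3 N m.
- clip_e_grip (a point): Large spring clip (may be absent), standing on its jaws, 150 g: red head 24 x 30 x 44 mm (own x, y, z), two steel legs, black rubber jaws 60 mm wide in y. Point: in the head, 20 mm below its top, 24 mm above its underside. Own z: from jaws to head. Own y: the 30 mm width to grip. The legs hinge 27 mm below the point and spread along own x.
- clip_e_l (a joint): Angle of each leg of clip_e (they mirror), rad. About 0: jaws ratcheted shut, meeting 112 mm below the grip point, 50 mm over the legs' backs. 0.3 to 0.5: ratcheted open, jaw ends 100 to 110 mm below it, 60 to 80 mm apart (mouth 50 or more), up to 125 mm over the backs; a bar can lie between the legs under the head. The ratchet yields above 0.3 N m.
- clip_f_grip (a point): Large spring clip (may be absent), standing on its jaws, 150 g: red head 24 x 30 x 44 mm (own x, y, z), two steel legs, black rubber jaws 60 mm wide in y. Point: in the head, 20 mm below its top, 24 mm above its underside. Own z: from jaws to head. Own y: the 30 mm width to grip. The legs hinge 27 mm below the point and spread along own x.
- clip_f_l (a joint): Angle of each leg of clip_f (they mirror), rad. About 0: jaws ratcheted shut, meeting 112 mm below the grip point, 50 mm over the legs' backs. 0.3 to 0.5: ratcheted open, jaw ends 100 to 110 mm below it, 60 to 80 mm apart (mouth 50 or more), up to 125 mm over the backs; a bar can lie between the legs under the head. The ratchet yields above 0.3 N m.
- rail_mid (a point): Middle of the axis of a steel hanging bar, 14 mm thick and 110 mm above the desk, on two end posts; the bar runs along this frame's y, 380 mm long, posts at its ends, so keep clip centres within 150 mm of the middle. Frame x is level and square to the bar. A clip hung on it has its grip point about 37 mm above this axis.
- tray (a joint): How far the tray is pulled out from under the instrument shelf, m: 0 = home, 0.16 = fully out. Slides stiffly with about 2 N of friction and stays where left.
- tray_floor (a point): Centre of the tray's inner floor, 9 mm above the desk; frame z up, x into the shelf, so the tray slides out along -x. Inside 170 (x) x 230 (y) mm, walls 40 mm above the floor. When home, the shelf board (170 to 185 mm above the desk, 300 mm wide, an instrument cluster on it) covers it; the board's front edge is then 85 mm from this point towards -x.
- tray_handle (a point): Grip point in the upright post of the tray's metal pull handle. Post 20 mm thick along the tray's y, 40 mm along its x, up to 115 mm above the desk, joined to the tray's front by a low foot (30 mm high). The point is 93 mm above the desk, 60 mm in front of the tray's front wall and, when home, 65 mm in front of the shelf board's edge. Axes as tray_floor.
- mug: White mug, 80 mm wide, 90 mm high, origin at its underside; a bystander, to be left alone.
- meter: Yellow multimeter lying on its back, 140 x 75 x 32 mm, origin at its underside; a bystander, to be left alone.
- driver: Screwdriver, 190 mm long along its x, lying; a bystander, to be left alone.
- tape: Roll of black tape, 90 mm across, 25 mm high, origin at its underside; a bystander, to be left alone.
- plug: White plug connector, 58 x 30 x 22 mm, origin at its underside; a bystander, to be left alone.
- relay: Black relay, 30 x 30 x 35 mm, origin at its underside; a bystander, to be left alone.

How it is judged (in metres and radians):
On the way, in this order (a step that is already met when the one before it is completed fails the run):
1. the tray is pulled out (at least 100 mm) (value of joint tray above 0.1 m), for 0.2 s.
2. every shut clip lies or stands in the tray (x of clip_a_grip in the frame of tray_floor between -0.085 and 0.085 m and y of clip_a_grip in the frame of tray_floor between -0.115 and 0.115 m and z of each of clip_a_grip, clip_d_grip, clip_f_grip in the frame of tray_floor below 0.13 m and value of joint each of clip_a_l, clip_d_l, clip_f_l below 0.12 rad and x of clip_d_grip in the frame of tray_floor between -0.085 and 0.085 m and y of clip_d_grip in the frame of tray_floor between -0.115 and 0.115 m and x of clip_f_grip in the frame of tray_floor between -0.085 and 0.085 m and y of clip_f_grip in the frame of tray_floor between -0.115 and 0.115 m), for 0.2 s.
At the end, for the whole second after the job is handed in: Shut clips (leg angle under 0.12) in the tray, the tray home within 12 mm; open clips (over 0.22) astride the rail, head up within 0.4 rad, grip point 20 to 50 mm above the bar axis, within 25 mm of it sideways and 180 mm of its middle; all at rest (all of step 2 and x of clip_b_grip in the frame of rail_mid between -0.025 and 0.025 m and y of clip_b_grip in the frame of rail_mid between -0.18 and 0.18 m and z of clip_b_grip in the frame of rail_mid between 0.02 and 0.05 m and angle between each of clip_b_grip, clip_c_grip, clip_e_grip's own z axis and vertical below 0.4 rad and value of joint each of clip_b_l, clip_c_l, clip_e_l above 0.22 rad and x of clip_c_grip in the frame of rail_mid between -0.025 and 0.025 m and y of clip_c_grip in the frame of rail_mid between -0.18 and 0.18 m and z of clip_c_grip in the frame of rail_mid between 0.02 and 0.05 m and x of clip_e_grip in the frame of rail_mid between -0.025 and 0.025 m and y of clip_e_grip in the frame of rail_mid between -0.18 and 0.18 m and z of clip_e_grip in the frame of rail_mid between 0.02 and 0.05 m and linear speed of each of clip_a, clip_b, clip_c, clip_d, clip_e, clip_f below 0.05 m/s and value of joint tray below 0.012 m); the robot touches nothing.
It fails at once if a bystander (mug, multimeter, screwdriver, tape, plug, relay) is moved more than 40 mm (distance of any of mug, meter, driver, tape, plug, relay from where it was at the start of the episode above 0.04 m).
Of clip_a, clip_b, clip_c, clip_d, clip_e, clip_f only 4 to 6 are there at a start; the rules pass over those that are not, and their reading is None.
At some moment in a run one of clip_a, clip_d, clip_f may be knocked a few centimetres aside while the robot is not near it.
It also fails if it takes over 210 s, if anything falls off the work surface, if the arm or the gripper's body presses on something with over 40 N, if the wrist force passes 120 N, or if a joint passes its speed limit or range.

## Working session

There is one attempt and no reset: what is moved stays moved. The work goes in short steps, Python scripts to look and compute and a shell command to move; the robot and the scene stay as the last step left them, time stands still between calls to the robot, and variables do not carry over. Pictures are saved under pics/ and viewed, about 12 in all and at most 16, crops included, and the job is handed in when it is done.

```bash
mkdir -p pics
cat > h.py <<'E'
import numpy as np, cv2
from workcell import bot, vision
def snap(n,f):
    c=vision.get_calibration(n); im=vision.camera(n); cv2.imwrite(f'pics/{f}.png',im[:,:,::-1]); np.save(f'pics/{f}.npy',im)
    import json; json.dump({k:np.array(v).tolist() for k,v in c.items()},open(f'pics/{f}.json','w')); return im,c
def load(f):
    import json; return np.load(f'pics/{f}.npy'),json.load(open(f'pics/{f}.json'))
def ray(c,uv):
    K=np.array([[c['fx'],0,c['cx']],[0,c['fy'],c['cy']],[0,0,1.]])
    p=cv2.undistortPoints(np.array([[uv]],float),K,np.array(c['distortion'],float))[0,0]
    R=cv2.Rodrigues(np.array(c['rvec'],float))[0]; o=-R.T@np.array(c['tvec'],float).ravel()
    d=R.T@np.array([p[0],p[1],1]); return o,d/np.linalg.norm(d)
def atz(c,uv,z):
    o,d=ray(c,uv); return o+d*(z-o[2])/d[2]
def tri(*cu):
    A=np.zeros((3,3));b=np.zeros(3);rs=[ray(c,u) for c,u in cu]
    for o,d in rs:
        P=np.eye(3)-np.outer(d,d);A+=P;b+=P@o
    x=np.linalg.solve(A,b); return x,max(np.linalg.norm((np.eye(3)-np.outer(d,d))@(x-o)) for o,d in rs)
def proj(c,X):
    K=np.array([[c['fx'],0,c['cx']],[0,c['fy'],c['cy']],[0,0,1.]])
    return cv2.projectPoints(np.array(X,float).reshape(-1,3),np.array(c['rvec'],float),np.array(c['tvec'],float),K,np.array(c['distortion'],float))[0][:,0]
E
python3 - <<'E'
from h import *
np.set_printoptions(precision=3,suppress=True)
for n in ['top','side']:
    im,c=snap(n,n+'0'); o,d=ray(c,(256,192)); print(n,o,d)
    cv2.imwrite(f'pics/{n}0b.png',cv2.resize(im[:,:,::-1],(800,600),interpolation=cv2.INTER_CUBIC))
    h=cv2.cvtColor(im,cv2.COLOR_RGB2HSV); m=(((h[...,0]<8)|(h[...,0]>172))&(h[...,1]>130)&(h[...,2]>50)).astype(np.uint8)
    k,l,s,ce=cv2.connectedComponentsWithStats(m)
    for i in range(1,k):
        if s[i,4]>20: print(s[i],ce[i])
print(bot.get_obs())
E
```

```text
top [ 0.355 -0.022  1.554] [ 0.168  0.012 -0.986]
[260 135  26   9 172] [272.762 139.163]
[258 161  11  10  83] [263.373 165.265]
[277 194  11   9  80] [281.675 198.35 ]
[220 236  10   9  78] [224.436 240.   ]
[261 237  11   8  72] [265.958 240.361]
[180 250  11   8  71] [185.    253.394]
side [-0.065  0.636  1.077] [ 0.484 -0.481 -0.731]
[207 153  25  20 206] [219.039 162.102]
[229 159  12  18 162] [235.043 166.84 ]
[274 168  12  18 168] [279.429 176.321]
[297 208  13  19 182] [302.791 216.549]
[257 234  15  20 209] [264.124 243.158]
[228 279  15  22 228] [235.096 288.987]
{'time': 0.1, 'q': array([-64.229,   5.007,  10.04 ,  95.102,   0.   ,  90.   ]), 'qd': array([ 0.041, -0.036,  0.161, -0.155,  0.036, -0.03 ]), 'joint_efforts': array([ -0.   , -52.156,  46.565,   0.016,   0.   ,  -0.   ]), 'ee_pos': array([ 0.239, -0.495,  0.242]), 'tcp_rot': array([-90.   ,   0.068, -64.23 ]), 'wrist_force': array([ 0.194, -0.585,  0.675]), 'torque': array([-0.023,  0.031, -0.001]), 'opening': 0.08492144985468289}
```

View pics/top0b.png

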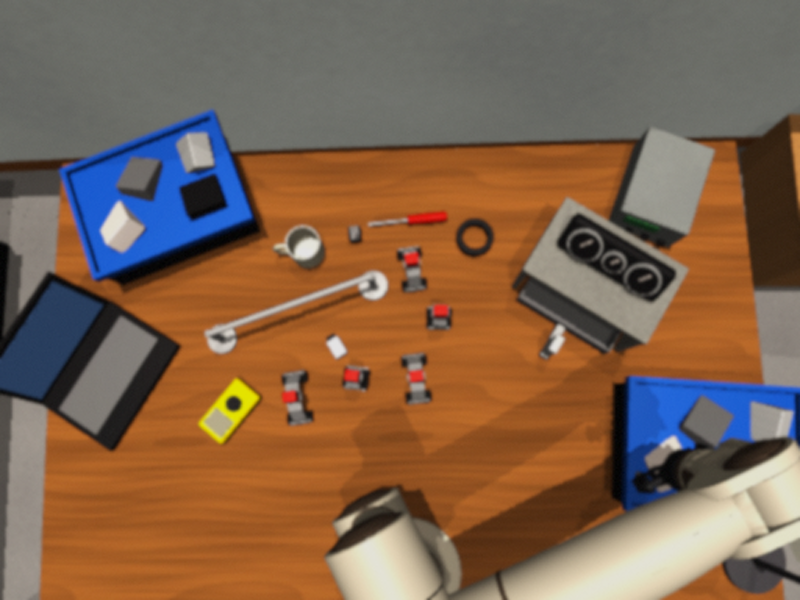

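View pics/side0b.png

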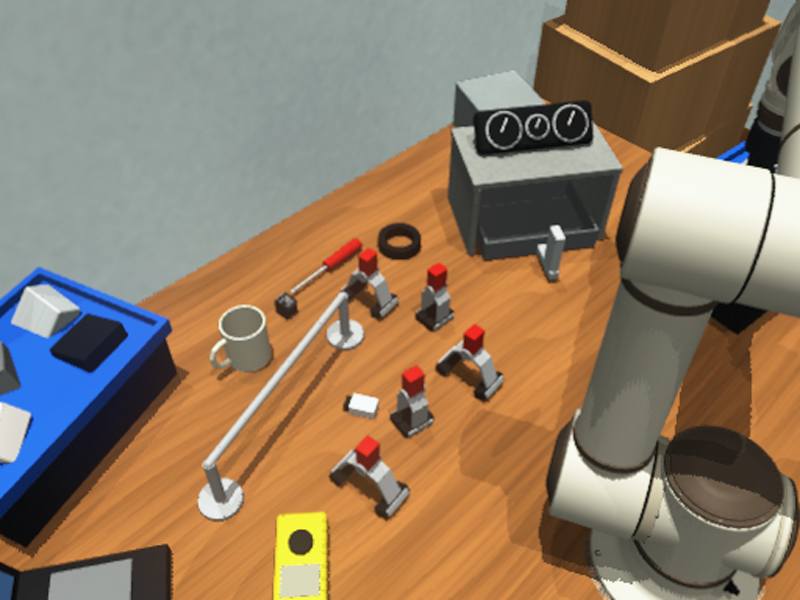

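Five clips are present. In the top view (800 px frame), the open ones have heads at about (411,258), (416,376) and (289,396). The shut ones are at (440,310) and (350,375). The rail runs from (222,337) to (373,285), and the tray handle is near (553,340), with the tray home. Next I'll triangulate these.

Run:
```python
from h import *
np.set_printoptions(precision=3,suppress=True)
_,ct=load('top0');_,cs=load('side0')
T=[(263.4,165.3),(266,240.4),(185,253.4),(281.7,198.4),(224.4,240.)]
S=[(235,166.8),(302.8,216.5),(235.1,289),(279.4,176.3),(264.1,243.2)]
for n,t,s in zip(['O1','O2','O3','S1','S2'],T,S): print(n,*tri((ct,t),(cs,s)))
f=lambda u:((u[0]+.5)/1.5625-.5,(u[1]+.5)/1.5625-.5)
for n,t,s in [('rail L',(215,336),(211,464)),('rail R',(374,281),(343,297)),('handle top',(558,333),(556,230))]:
    print(n,*tri((ct,f(t)),(cs,f(s))))
# jaw directions
for n,a,b in [('O1',(409,254),(414,288)),('O2',(414,359),(418,397)),('O3',(295,377),(298,417))]:
    p,q=atz(ct,f(a),.02),atz(ct,f(b),.02); d=p-q; print(n,p,q,np.degrees(np.arctan2(d[1],d[0])))
for n,u,z in [('shelf corner FL',(521,286),.0),('shelf front edge topL',(519,268),.185),('topR',(640,342),.185),('trayfrontL',(522,290),.045),('trayfrontR',(608,347),.045),('handle foot',(546,352),.02)]: print(n,atz(ct,f(u),z))
im,_=load('top0'); cv2.imwrite('pics/crop.png',cv2.resize(im[125:285,110:400,::-1],None,fx=2.75,fy=2.75,interpolation=cv2.INTER_CUBIC))
```

```text
O1 [ 0.697 -0.033  0.099] 0.0005367317345515792
O2 [ 0.433 -0.034  0.1  ] 0.000668241284328827
O3 [0.396 0.244 0.099] 0.0013296927715627772
S1 [ 0.576 -0.093  0.106] 0.0007426397006305936
S2 [0.438 0.107 0.109] 0.0012117732296077688
rail L [0.539 0.417 0.092] 0.005045540733070412
rail R [0.653 0.057 0.099] 0.005937066488833984
handle top [ 0.513 -0.354  0.098] 0.007006854859137127
O1 [ 0.727 -0.027  0.02 ] [ 0.645 -0.037  0.02 ] 6.393887410009422
O2 [ 0.477 -0.031  0.02 ] [ 0.39  -0.038  0.02 ] 4.1998555368129855
O3 [0.444 0.246 0.02 ] [0.352 0.239 0.02 ] 4.044208761687094
shelf corner FL [ 0.645 -0.292  0.   ]
shelf front edge topL [ 0.649 -0.258  0.185]
topR [ 0.485 -0.501  0.185]
trayfrontL [ 0.627 -0.286  0.045]
trayfrontR [ 0.489 -0.475  0.045]
handle foot [ 0.484 -0.338  0.02 ]
```

View pics/crop.png

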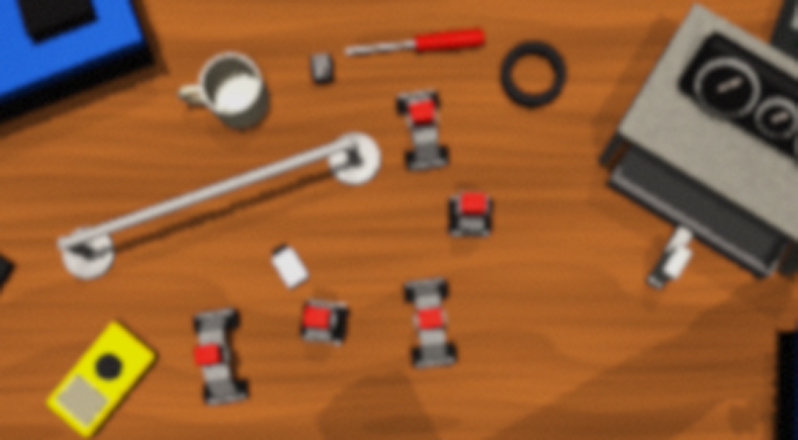

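Everything agrees: the rail measures 378 mm, the shelf edge 293 mm and the heads are about 0.1 m high. The handle is near (0.513,-0.348), and tray yaw is about -34°. I'll move above the handle, turning the jaws to the tray's y axis (yaw 56°).

```bash
cat > go.py <<'E'
import sys,numpy as np
from workcell import bot
from scipy.spatial.transform import Rotation as R
np.set_printoptions(precision=4,suppress=True)
o=bot.get_obs(); a=[float(v) for v in sys.argv[1:]]
Rt=R.from_euler('xyz',o['tcp_rot'],degrees=True)
print('t',round(o['time'],2),'pos',o['ee_pos'],'rot',o['tcp_rot'],'q',o['q'],'open',round(o['opening'],4),'F',o['wrist_force'])
for i in range(0,len(a),4):
    x,y,z,w=a[i:i+4]
    Rg=R.from_euler('xyz',[-90,0,w],degrees=True)
    print('row',Rt.inv().apply(np.array([x,y,z])-o['ee_pos']),(Rt.inv()*Rg).as_rotvec())
E
python3 -m crank '-0.014 0 0.311 0 -1.2 0;-0.014 0 0.311 0 -1.2 0;-0.014 0 0.311 0 -1.2 0;-0.014 0 0.311 0 -1.2 0;-0.014 0 0.311 0 -1.2 0;-0.014 0 0.311 0 -1.2 0;-0.014 0 0.311 0 -1.2 0;-0.014 0 0.311 0 -1.2 0' -1
python3 go.py 0.513 -0.348 0.24 56 0.513 -0.348 0.085 56
```

```text
time: 0.9
ee_pos: [0.5151, -0.3457, 0.241]
tcp_rot: [-89.9, 0.1, 5.1]
wrist_force: [-0.4, -0.5, -0.7]
opening: 0.0853
t 0.9 pos [ 0.5151 -0.3457  0.241 ] rot [-89.9265   0.0679   5.0683] q [-33.8763  15.11    21.5111  96.5001   0.0144  51.0554] open 0.0853 F [-0.4122 -0.4724 -0.7149]
row [-0.0023  0.001  -0.0021] [-0.0017 -0.8889 -0.0005]
row [-0.0021  0.156  -0.0023] [-0.0017 -0.8889 -0.0005]
```

```bash
python3 -m crank '0 0 0 0 -0.89 0;0 0 0 0 -0.89 0;0 0 0 0 -0.89 0;0 0 0 0 -0.89 0;0 0 0 0 -0.89 0;0 0 0 0 -0.89 0;0 0 0 0 -0.89 0'
python3 go.py 0.513 -0.348 0.085 56
python3 - <<'E'
from h import *
im,c=snap('wrist','w1'); print(ray(c,(256,192)))
for X in [(0.513,-0.348,.115),(0.513,-0.348,0)]: print(proj(c,X))
E
```

```text
time: 1.6
ee_pos: [0.513, -0.3474, 0.2418]
tcp_rot: [-90.0, 0.0, 55.6]
wrist_force: [-0.8, -0.7, -0.1]
opening: 0.0853
t 1.6 pos [ 0.513  -0.3474  0.2418] rot [-89.9503   0.0013  55.6398] q [-34.104   14.9674  21.4296  96.5119  -0.0011   0.2562] open 0.0853 F [-0.8427 -0.6527 -0.1356]
row [-0.0005  0.1568 -0.0005] [-0.0009 -0.0063 -0.    ]
(array([ 0.44440897, -0.30006922,  0.37350266]), array([ 0.27783002, -0.18502085, -0.94264403]))
[[253.67188104 183.17113069]]
[[253.99122959 153.06223561]]
```

View pics/w1.png

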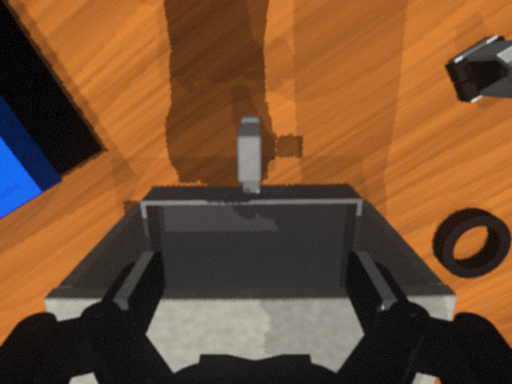

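Run:
```python
from h import *
np.set_printoptions(precision=3,suppress=True)
_,c=load('w1')
ex=np.array([np.cos(np.radians(-34.4)),np.sin(np.radians(-34.4)),0]); ey=np.array([-ex[1],ex[0],0])
P0=np.array([0.513,-0.348,0])
def loc(u,z): 
    p=atz(c,u,z); return p,(p-P0)@ex,(p-P0)@ey
for n,u,z in [('wallL',(145,202),.049),('wallR',(360,202),.049),('shelfL',(50,299),.185),('shelfR',(455,297),.185),('post front top?',(250,137),.115),('post back top',(250,182),.115),('post l',(239,160),.115),('post r',(261,160),.115),('foot front',(250,118),0.03)]:
    print(n,*loc(u,z))
```

```text
wallL [ 0.482 -0.469  0.049] 0.042928500788269874 -0.11774491135999283
wallR [ 0.613 -0.277  0.049] 0.04252909491950375 0.11471844688517216
shelfL [ 0.484 -0.506  0.185] 0.06515503681930934 -0.1464476344365398
shelfR [ 0.646 -0.264  0.185] 0.0627658040813742 0.14457585735836576
post front top? [ 0.479 -0.328  0.115] -0.03889648760659285 -0.002965770278826361
post back top [ 0.51  -0.35   0.115] -0.0010266548345942918 -0.0030783470938106922
post l [ 0.49  -0.347  0.115] -0.019945691635122807 -0.012039201583868765
post r [ 0.5   -0.332  0.115] -0.019972391268496426 0.005995343957619006
foot front [ 0.474 -0.326  0.03 ] -0.04416842756267135 -0.004146490618441082
```

The wrist view shows the post's top face at (250,137–182), about 19 mm nearer than the estimate. I'll descend on it.

```bash
python3 -m crank '-0.003 0.04 0.019 0 0 0;-0.003 0.08 0.019 0 0 0;-0.003 0.11 0.019 0 0 0;-0.003 0.135 0.019 0 0 0;-0.003 0.157 0.019 0 0 0;-0.003 0.157 0.019 0 0 0' 
python3 -m crank '0 0 0 0 0 0;0 0 0 0 0 0;0 0 0 0 0 0;0 0 0 0 0 0;0 0 0 0 0 0;0 0 0 0 0 0;0 0 0 0 0 0;0 0 0 0 0 0' 1 60
python3 go.py
```

```text
time: 2.25
ee_pos: [0.4942, -0.3381, 0.0818]
tcp_rot: [-89.7, 0.0, 55.3]
wrist_force: [1.0, 0.0, 0.1]
opening: 0.0855
time: 3.05
ee_pos: [0.4952, -0.3409, 0.0865]
tcp_rot: [-90.1, 0.2, 55.5]
wrist_force: [-6.1, -7.5, 4.8]
opening: 0.0192
t 3.05 pos [ 0.4952 -0.3409  0.0865] rot [-90.1062   0.1726  55.4632] q [-34.464   11.6296   0.2827  78.5472  -0.1727   0.0725] open 0.0192 F [-6.1325 -7.5018  4.8131]
```

Gripped at 19 mm, which fits the 20 mm post. Now I'll pull the tray out.

```bash
python3 -m crank '0 0 0.015 0 0 0;0 0 0.03 0 0 0;0 0 0.045 0 0 0;0 0 0.06 0 0 0;0 0 0.075 0 0 0;0 0 0.09 0 0 0;0 0 0.105 0 0 0;0 0 0.12 0 0 0'
python3 -m crank '0 0 0.008 0 0 0;0 0 0.016 0 0 0;0 0 0.022 0 0 0;0 0 0.022 0 0 0;0 0 0.022 0 0 0'
python3 go.py
```

```text
time: 3.85
ee_pos: [0.3955, -0.2741, 0.0864]
tcp_rot: [-90.2, 0.4, 55.4]
wrist_force: [-12.0, -21.1, 4.6]
opening: 0.0194
time: 4.35
ee_pos: [0.3773, -0.2619, 0.0864]
tcp_rot: [-90.1, 0.4, 55.4]
wrist_force: [-14.6, -21.1, 4.4]
opening: 0.0195
t 4.35 pos [ 0.3773 -0.2619  0.0864] rot [-90.1442   0.4245  55.3888] q [-34.5117  -7.7744 -19.6575  77.9734  -0.4248   0.0985] open 0.0195 F [-14.6236 -21.1377   4.3691]
```

```bash
python3 -m crank '0 0 0 0 0 0;0 0 0 0 0 0;0 0 0 0 0 0;0 -0.04 0 0 0 0;0 -0.08 0 0 0 0;0 -0.12 0 0 0 0;0 -0.16 0 0 0 0;0 -0.2 0 0 0 0' -1
python3 go.py 0.52 0.03 0.32 96
```

```text
time: 5.15
ee_pos: [0.3787, -0.2584, 0.287]
tcp_rot: [-90.0, -0.0, 55.5]
wrist_force: [0.4, -0.6, 0.7]
opening: 0.0853
t 5.15 pos [ 0.3787 -0.2584  0.287 ] rot [-90.0205  -0.0147  55.5424] q [-34.3182  -6.2663   3.973  100.2188   0.0147   0.1394] open 0.0853 F [ 0.3705 -0.63    0.6706]
row [ 0.3178 -0.0329  0.0466] [ 0.0004 -0.7061  0.0001]
```

```bash
python3 -m crank '0.318 -0.033 0.047 0 -0.706 0;0.318 -0.033 0.047 0 -0.706 0;0.318 -0.033 0.047 0 -0.706 0;0.318 -0.033 0.047 0 -0.706 0;0.318 -0.033 0.047 0 -0.706 0;0.318 -0.033 0.047 0 -0.706 0;0.318 -0.033 0.047 0 -0.706 0;0.318 -0.033 0.047 0 -0.706 0'
python3 go.py
python3 - <<'E'
from h import *
im,c=snap('wrist','w2'); cv2.imwrite('pics/w2b.png',cv2.resize(im[:,:,::-1],(800,600)))
E
```

```text
time: 5.95
ee_pos: [0.521, 0.033, 0.3177]
tcp_rot: [-90.0, -0.0, 96.2]
wrist_force: [-0.3, -0.1, 0.1]
opening: 0.0853
t 5.95 pos [0.521  0.033  0.3177] rot [-89.9623  -0.0365  96.2108] q [  3.6076   3.6088  17.1719 103.6025   0.0347  -2.6031] open 0.0853 F [-0.3121 -0.0714  0.1033]
```

View pics/w2b.png

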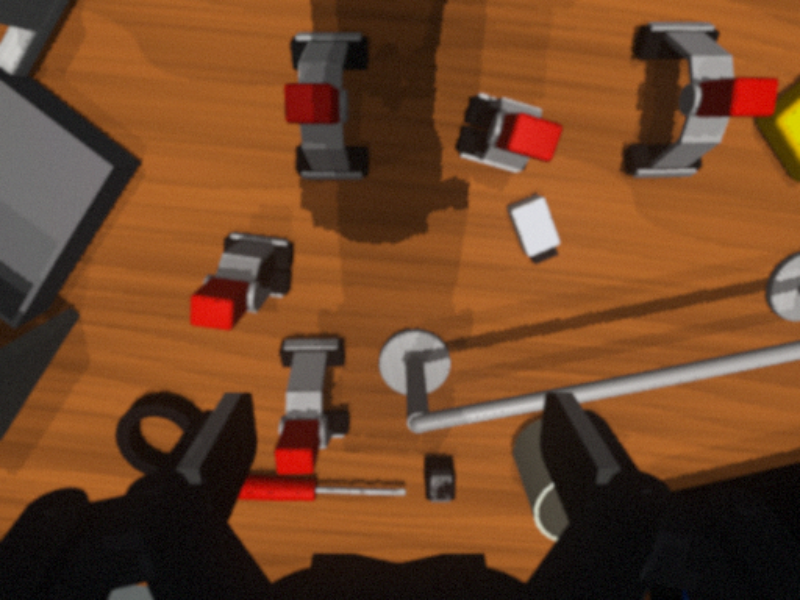

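Run:
```python
from h import *
np.set_printoptions(precision=3,suppress=True)
im,c=load('w2'); f=lambda u:((u[0]+.5)/1.5625-.5,(u[1]+.5)/1.5625-.5)
h=cv2.cvtColor(im,cv2.COLOR_RGB2HSV)
for n,(x0,y0,x1,y1),z in [('O2',(280,75,345,130),.124),('S2',(490,105,575,165),.132),('O3',(690,65,785,125),.124),('S1',(180,270,260,335),.132),('O1',(270,410,325,475),.124)]:
    s=1/1.5625; sub=h[int(y0*s):int(y1*s),int(x0*s):int(x1*s)]
    red=((sub[...,0]<8)|(sub[...,0]>172))&(sub[...,1]>130)&(sub[...,2]>40)
    v=sub[...,2][red]; t,_=cv2.threshold(v.reshape(-1,1).astype(np.uint8),0,255,cv2.THRESH_OTSU)
    m=(red&(sub[...,2]>t)).astype(np.uint8); k,l,st,ce=cv2.connectedComponentsWithStats(m,connectivity=4); i=1+np.argmax(st[1:,4])
    ys,xs=np.nonzero(l==i); W=np.array([atz(c,(x+int(x0*s),y+int(y0*s)),z)[:2] for x,y in zip(xs,ys)])
    r=cv2.minAreaRect((W*1000).astype(np.float32)); print(n,'thr',t,'centre',np.array(r[0])/1000,'size',np.array(r[1]),'ang',r[2], 'vals',np.percentile(v,[5,50,95]))
# jaw outer edges (open)
for n,a,b in [('O2 near',(292,36),(366,36)),('O2 far',(300,178),(368,178)),('O3 near',(645,26),(715,26)),('O3 far',(628,174),(698,172)),('O1 near',(283,342),(343,340))]:
    p,q=atz(c,f(a),.015),atz(c,f(b),.015); d=q-p; print(n,(p+q)[:2]/2,np.linalg.norm(d),np.degrees(np.arctan2(d[1],d[0])))
for n,a,b in [('rail',(417,422),(795,351))]:
    p,q=atz(c,f(a),.11),atz(c,f(b),.11); d=q-p; print(n,p,q,np.degrees(np.arctan2(d[1],d[0])))
```

```text
O2 thr 105.0 centre [ 0.433 -0.036] size [22.56  17.873] ang 8.130290031433105 vals [ 55. 111. 136.]
S2 thr 143.0 centre [0.437 0.108] size [28.605 23.144] ang 80.49579620361328 vals [ 62. 210. 222.]
O3 thr 131.0 centre [0.396 0.242] size [23.074 28.788] ang 7.858683109283447 vals [ 55. 178. 214.]
S1 thr 142.0 centre [ 0.573 -0.088] size [28.947 22.691] ang 87.20480346679688 vals [ 64.  169.5 223. ]
O1 thr 137.0 centre [ 0.693 -0.029] size [23.291 29.476] ang 6.805847644805908 vals [ 67.  99. 216.]
O2 near [ 0.379 -0.036] 0.05807371680590384 95.85018750884831
O2 far [ 0.488 -0.024] 0.05751570582213016 96.07711023587123
O3 near [0.338 0.238] 0.05729628898457689 98.1055922637978
O3 far [0.452 0.254] 0.06133692333058625 98.61602058216937
O1 near [ 0.64  -0.034] 0.05664854472997077 98.42055406443916
rail [0.656 0.063 0.11 ] [0.566 0.344 0.11 ] 107.79971471041306
```

Head-top sizes come out at 23 × 29 mm, so the measurements hold. Shut clips: S1 (0.573,-0.088), own-y yaw 87°; S2 (0.437,0.108), yaw 80.5°. Open clips: O1 (0.694,-0.030), O2 (0.434,-0.034) and O3 (0.396,0.243), yaw about 97°. Picking S1 first.

```bash
python3 go.py 0.573 -0.089 0.22 87 0.573 -0.089 0.102 87
```

```text
t 6.0 pos [0.5203 0.0315 0.3178] rot [-89.9508  -0.0094  96.146 ] q [  3.4622   3.5223  17.0949 103.6222   0.0071  -2.6838] open 0.0852 F [-1.6786 -0.1893  0.4042]
row [-0.1255  0.0978 -0.0395] [-0.0009  0.1596  0.0001]
row [-0.1255  0.2158 -0.0396] [-0.0009  0.1596  0.0001]
```

```bash
python3 -m crank '-0.125 0.098 -0.04 0 0.16 0;-0.125 0.098 -0.04 0 0.16 0;-0.125 0.098 -0.04 0 0.16 0;-0.125 0.098 -0.04 0 0.16 0;-0.125 0.13 -0.04 0 0.16 0;-0.125 0.165 -0.04 0 0.16 0;-0.125 0.195 -0.04 0 0.16 0;-0.125 0.216 -0.04 0 0.16 0' -0.6
python3 go.py 0.573 -0.089 0.102 87
python3 -m crank '0 0 0 0 0 0;0 0 0 0 0 0;0 0 0 0 0 0;0 0 0 0 0 0;0 0 0 0 0 0;0 0 0 0 0 0;0 0 0 0 0 0' 1 40
python3 go.py
```

```text
time: 6.8
ee_pos: [0.5715, -0.0908, 0.1006]
tcp_rot: [-89.9, -0.0, 86.7]
wrist_force: [-0.5, -0.0, 0.3]
opening: 0.0682
t 6.8 pos [ 0.5715 -0.0908  0.1006] rot [-89.9103  -0.0146  86.7477] q [-9.0272  8.538  -1.6858 79.867   0.0055 -5.775 ] open 0.0682 F [-0.5366 -0.0269  0.3388]
row [ 0.0019 -0.0014 -0.0014] [-0.0016 -0.0044  0.0003]
time: 7.5
ee_pos: [0.5736, -0.0903, 0.1042]
tcp_rot: [-90.2, 0.0, 86.8]
wrist_force: [-0.7, -0.2, 7.1]
opening: 0.0295
t 7.5 pos [ 0.5736 -0.0903  0.1042] rot [-90.1581   0.019   86.81  ] q [-8.943   8.5026 -1.3295 80.0087 -0.003  -5.753 ] open 0.0295 F [-0.651  -0.2052  7.1494]
```

```bash
python3 -m crank '0 -0.03 0 0 0 0;0 -0.07 0 0 0 0;0 -0.11 0 0 0 0;0 -0.15 0 0 0 0;0 -0.15 0 0 0 0'
python3 go.py 0.517 -0.288 0.25 56.2 0.517 -0.288 0.115 56.2
```

```text
time: 8.0
ee_pos: [0.5741, -0.0904, 0.2588]
tcp_rot: [-90.5, 0.1, 86.8]
wrist_force: [1.2, 0.8, -1.7]
opening: 0.0297
t 8.0 pos [ 0.5741 -0.0904  0.2588] rot [-90.5062   0.0529  86.8079] q [-8.9468  9.2652 16.6433 96.8692 -0.0019 -5.755 ] open 0.0297 F [ 1.2293  0.7707 -1.7263]
row [-0.2005  0.0085  0.0461] [0.0089 0.5342 0.0015]
row [-0.2003  0.1435  0.0473] [0.0089 0.5342 0.0015]
```

```bash
python3 -m crank '-0.05 0.008 0.012 0 0.14 0;-0.09 0.008 0.022 0 0.28 0;-0.13 0.008 0.033 0 0.41 0;-0.17 0.008 0.042 0 0.5 0;-0.2 0.008 0.047 0 0.534 0;-0.2 0.008 0.047 0 0.534 0;-0.2 0.008 0.047 0 0.534 0'
python3 go.py 0.517 -0.288 0.116 56.2
python3 - <<'E'
from h import *
snap('wrist','w3'); snap('side','s3')
E
```

```text
time: 8.7
ee_pos: [0.5143, -0.2877, 0.2436]
tcp_rot: [-89.9, -0.0, 56.1]
wrist_force: [0.5, 1.4, -2.7]
opening: 0.03
t 8.7 pos [ 0.5143 -0.2877  0.2436] rot [-89.9446  -0.0057  56.1436] q [-29.2292  10.6133  16.4883  95.9298   0.0102   4.6272] open 0.03 F [ 0.473   1.4389 -2.7191]
row [ 0.0013  0.1276 -0.0025] [-0.001  -0.001   0.0001]
```

View pics/w3.png

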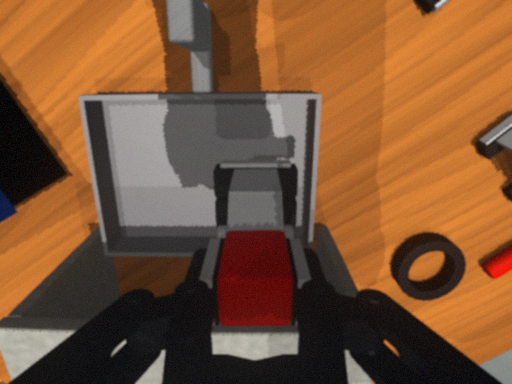

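Run:
```python
from h import *
np.set_printoptions(precision=3,suppress=True)
_,c=load('w3')
P=[atz(c,u,.049) for u in [(82,97),(320,97),(315,240),(105,250)]]
for p in P: print(p)
d=P[1]-P[0]; print(np.linalg.norm(d),np.linalg.norm(P[2]-P[1]),np.degrees(np.arctan2(d[1],d[0])))
print(atz(c,(0,326),.185),atz(c,(380,325),.185))
fl=[atz(c,u,.009) for u in [(104,105),(306,105),(306,232),(120,238)]]; print(np.array(fl),np.mean(fl,0))
```

```text
[ 0.363 -0.392  0.049]
[ 0.495 -0.197  0.049]
[ 0.627 -0.281  0.049]
[ 0.504 -0.489  0.049]
0.23482778164482487 0.15607531226267982 55.90029320676329
[ 0.483 -0.502  0.185] [ 0.64  -0.26   0.185]
[[ 0.374 -0.396  0.009]
 [ 0.5   -0.209  0.009]
 [ 0.633 -0.289  0.009]
 [ 0.509 -0.491  0.009]] [ 0.504 -0.346  0.009]
```

Floor centre measures (0.504,-0.346), matching the prediction. Lowering S1.

```bash
python3 -m crank '0.001 0.035 -0.002 0 0 0;0.001 0.07 -0.002 0 0 0;0.001 0.1 -0.002 0 0 0;0.001 0.118 -0.002 0 0 0;0.001 0.125 -0.002 0 0 0;0.001 0.127 -0.002 0 0 0;0.001 0.127 -0.002 0 0 0'
python3 -m crank '0 0 0 0 0 0;0 0 0 0 0 0;0 0 0 0 0 0;0 -0.03 0 0 0 0;0 -0.06 0 0 0 0;0 -0.1 0 0 0 0;0 -0.14 0 0 0 0;0 -0.17 0 0 0 0' 0.1
python3 go.py
python3 - <<'E'
from h import *
np.set_printoptions(precision=3,suppress=True)
cs={}
for n in ['top','side']:
    im,c=snap(n,n+'4')
    h=cv2.cvtColor(im,cv2.COLOR_RGB2HSV); m=(((h[...,0]<8)|(h[...,0]>172))&(h[...,1]>130)&(h[...,2]>50)).astype(np.uint8)
    k,l,s,ce=cv2.connectedComponentsWithStats(m)
    print(n,[(ce[i].round(1).tolist(),int(s[i,4])) for i in range(1,k) if s[i,4]>20])
E
```

```text
time: 9.5
ee_pos: [0.5174, -0.2872, 0.1182]
tcp_rot: [-90.1, -0.0, 56.3]
wrist_force: [-0.5, -0.6, -1.8]
opening: 0.03
time: 10.3
ee_pos: [0.5169, -0.2876, 0.2905]
tcp_rot: [-90.2, -0.0, 56.2]
wrist_force: [0.9, -0.6, 0.8]
opening: 0.0385
t 10.3 pos [ 0.5169 -0.2876  0.2905] rot [-90.1619  -0.0138  56.2017] q [-29.0951  12.233   23.6673 101.2718   0.0005   4.7032] open 0.0385 F [ 0.8564 -0.6145  0.8461]
top [([272.8, 139.2], 174), ([263.4, 165.3], 85), ([340.8, 212.9], 74), ([224.4, 239.9], 79), ([266.1, 240.3], 74), ([185.0, 253.5], 72)]
side [([339.6, 150.7], 173), ([219.1, 162.1], 208), ([235.0, 166.8], 162), ([302.8, 216.4], 185), ([264.1, 243.2], 209), ([235.1, 289.0], 229)]
```

S1 is released in the tray and S2 hasn't moved. Next I'll pick S2.

```bash
python3 - <<'E'
from h import *
_,t=load('top4');_,s=load('side4'); print('S1 head',tri((t,(340.8,212.9)),(s,(339.6,150.7))))
E
python3 go.py 0.437 0.107 0.28 80.5
```

```text
S1 head (array([ 0.51862468, -0.29139562,  0.11669482]), np.float64(7.734373375944678e-05))
t 10.4 pos [ 0.5177 -0.2881  0.2925] rot [-90.4252  -0.034   56.1991] q [-29.0948  12.1692  23.822  101.2261  -0.001    4.7062] open 0.0383 F [ 0.7583  0.8229 -0.3107]
row [0.2834 0.0106 0.287 ] [ 0.0074 -0.4241 -0.001 ]
```

```bash
python3 -m crank '0.283 0.01 0.287 0 -0.424 0;0.283 0.01 0.287 0 -0.424 0;0.283 0.01 0.287 0 -0.424 0;0.283 0.01 0.287 0 -0.424 0;0.283 0.01 0.287 0 -0.424 0;0.283 0.01 0.287 0 -0.424 0;0.283 0.01 0.287 0 -0.424 0;0.283 0.01 0.287 0 -0.424 0' -0.6
python3 -m crank '0.0 0 0 0 0 0;0 0 0 0 0 0;0 0 0 0 0 0'
python3 go.py 0.437 0.107 0.103 80.5
```

```text
time: 11.2
ee_pos: [0.4355, 0.1058, 0.2771]
tcp_rot: [-90.0, -0.0, 80.5]
wrist_force: [0.6, -0.2, 0.5]
opening: 0.0686
time: 11.5
ee_pos: [0.4366, 0.1035, 0.2772]
tcp_rot: [-90.0, 0.0, 80.5]
wrist_force: [0.0, -0.4, -0.4]
opening: 0.0685
t 11.5 pos [0.4366 0.1035 0.2772] rot [-90.0012   0.0152  80.4733] q [13.3496 -7.862   1.4235 99.2904 -0.0144 22.8762] open 0.0685 F [ 0.0178 -0.3824 -0.4055]
row [0.0035 0.1742 0.0002] [ 0.     -0.0005 -0.0003]
```

```bash
python3 -m crank '0.004 0.04 0 0 0 0;0.004 0.08 0 0 0 0;0.004 0.12 0 0 0 0;0.004 0.15 0 0 0 0;0.004 0.17 0 0 0 0;0.004 0.174 0 0 0 0;0.004 0.174 0 0 0 0'
python3 -m crank '0 0 0 0 0 0;0 0 0 0 0 0;0 0 0 0 0 0;0 0 0 0 0 0;0 0 0 0 0 0;0 0 0 0 0 0;0 0 0 0 0 0' 1 40
python3 -m crank '0 -0.03 0 0 0 0;0 -0.07 0 0 0 0;0 -0.11 0 0 0 0;0 -0.15 0 0 0 0;0 -0.17 0 0 0 0;0 -0.17 0 0 0 0'
python3 go.py 0.456 -0.379 0.275 56.2
```

```text
time: 12.2
ee_pos: [0.4372, 0.1069, 0.1033]
tcp_rot: [-90.0, 0.0, 80.4]
wrist_force: [-0.6, -1.1, 0.6]
opening: 0.0679
time: 12.9
ee_pos: [0.4377, 0.108, 0.1045]
tcp_rot: [-90.1, -0.0, 80.5]
wrist_force: [-0.8, -1.6, 6.4]
opening: 0.0294
time: 13.5
ee_pos: [0.4379, 0.1084, 0.2764]
tcp_rot: [-90.2, -0.1, 80.5]
wrist_force: [0.7, 0.7, -1.2]
opening: 0.0294
t 13.5 pos [0.4379 0.1084 0.2764] rot [-90.246   -0.1131  80.5144] q [13.902  -7.8233  1.366  98.9186  0.0062 23.3878] open 0.0294 F [ 0.723   0.7311 -1.2173]
row [-0.4778  0.0009 -0.0981] [0.0038 0.4244 0.0029]
```

```bash
python3 -m crank '-0.05 0 -0.01 0 0.05 0;-0.1 0 -0.02 0 0.1 0;-0.15 0 -0.03 0 0.15 0;-0.2 0 -0.04 0 0.2 0;-0.25 0 -0.05 0 0.25 0;-0.3 0 -0.06 0 0.3 0;-0.34 0 -0.07 0 0.34 0;-0.38 0 -0.08 0 0.38 0'
python3 go.py 0.456 -0.379 0.26 56.2
```

```text
time: 14.3
ee_pos: [0.4527, -0.2822, 0.2717]
tcp_rot: [-89.9, -0.0, 58.6]
wrist_force: [1.4, 0.4, -0.5]
opening: 0.0293
t 14.3 pos [ 0.4527 -0.2822  0.2717] rot [-89.9052  -0.0019  58.5838] q [-31.9377   3.5435  11.8573  98.4086   0.0011  -0.5215] open 0.0293 F [ 1.4363  0.3654 -0.4672]
row [-0.0809  0.0116 -0.0533] [-0.0017  0.0416 -0.    ]
```

```bash
python3 -m crank '-0.04 0.01 -0.025 0 0.02 0;-0.075 0.01 -0.05 0 0.042 0;-0.081 0.01 -0.053 0 0.042 0;-0.081 0.01 -0.053 0 0.042 0'
python3 go.py 0.456 -0.379 0.116 56.2
```

```text
time: 14.7
ee_pos: [0.456, -0.3776, 0.2611]
tcp_rot: [-89.8, -0.0, 56.2]
wrist_force: [0.0, 0.5, -2.3]
opening: 0.0297
t 14.7 pos [ 0.456  -0.3776  0.2611] rot [-89.8135  -0.0262  56.2172] q [-39.6273  11.627   19.6253  98.1866   0.0071  -5.8445] open 0.0297 F [ 0.0313  0.454  -2.2832]
row [-0.0013  0.1451 -0.0013] [-0.0033  0.0003  0.0005]
```

```bash
python3 -m crank '-0.001 0.04 -0.001 0 0 0;-0.001 0.08 -0.001 0 0 0;-0.001 0.115 -0.001 0 0 0;-0.001 0.135 -0.001 0 0 0;-0.001 0.142 -0.001 0 0 0;-0.001 0.144 -0.001 0 0 0;-0.001 0.144 -0.001 0 0 0'
python3 -m crank '0 0 0 0 0 0;0 0 0 0 0 0;0 0 0 0 0 0;0 -0.03 0 0 0 0;0 -0.06 0 0 0 0;0 -0.1 0 0 0 0;0 -0.14 0 0 0 0;0 -0.17 0 0 0 0' 0.1
python3 - <<'E'
from h import *
for n in ['top','side']:
    im,c=snap(n,n+'5')
    h=cv2.cvtColor(im,cv2.COLOR_RGB2HSV); m=(((h[...,0]<8)|(h[...,0]>172))&(h[...,1]>130)&(h[...,2]>50)).astype(np.uint8)
    k,l,s,ce=cv2.connectedComponentsWithStats(m)
    print(n,[(ce[i].round(1).tolist(),int(s[i,4])) for i in range(1,k) if s[i,4]>20])
E
python3 go.py 0.434 -0.034 0.27 96.2
```

```text
time: 15.4
ee_pos: [0.4573, -0.3777, 0.1206]
tcp_rot: [-90.1, 0.0, 56.4]
wrist_force: [-0.1, -0.2, -1.3]
opening: 0.0295
time: 16.2
ee_pos: [0.4568, -0.3781, 0.2925]
tcp_rot: [-90.2, 0.0, 56.3]
wrist_force: [1.7, -1.3, 0.9]
opening: 0.0386
top [([272.8, 139.1], 171), ([263.4, 165.3], 85), ([341.0, 212.8], 80), ([368.7, 229.8], 80), ([266.2, 240.3], 73), ([185.0, 253.5], 73)]
side [([372.4, 146.7], 102), ([339.7, 150.6], 175), ([219.0, 162.1], 207), ([235.0, 166.8], 162), ([302.8, 216.5], 182), ([235.2, 289.0], 228)]
t 16.3 pos [ 0.4575 -0.3787  0.2947] rot [-90.4217   0.0437  56.3144] q [-39.615   12.4718  24.4253 101.5295   0.0001  -5.9295] open 0.0385 F [0.5634 0.3858 0.293 ]
row [0.2738 0.0229 0.2109] [ 0.0068 -0.6961 -0.0033]
```

Both shut clips are standing in the tray. Now O2.

```bash
python3 -m crank '0.274 0.023 0.211 0 -0.696 0;0.274 0.023 0.211 0 -0.696 0;0.274 0.023 0.211 0 -0.696 0;0.274 0.023 0.211 0 -0.696 0;0.274 0.023 0.211 0 -0.696 0;0.274 0.023 0.211 0 -0.696 0;0.274 0.023 0.211 0 -0.696 0;0.274 0.023 0.211 0 -0.696 0' -0.6
python3 -m crank '0.0 0 0 0 0 0;0 0 0 0 0 0'
python3 go.py 0.434 -0.034 0.096 96.2
```

```text
time: 17.1
ee_pos: [0.4325, -0.0288, 0.2662]
tcp_rot: [-90.0, -0.1, 96.5]
wrist_force: [0.2, -0.9, -0.2]
opening: 0.0686
time: 17.3
ee_pos: [0.4333, -0.0337, 0.2663]
tcp_rot: [-90.0, 0.0, 96.2]
wrist_force: [0.2, -0.3, 0.3]
opening: 0.068
t 17.3 pos [ 0.4333 -0.0337  0.2663] rot [-89.9978   0.0145  96.1702] q [ -4.436  -10.0775  -1.7363  98.3408  -0.0147 -10.6062] open 0.068 F [ 0.2143 -0.3155  0.2639]
row [-0.0004  0.1703 -0.0007] [-0.     -0.0005 -0.0003]
```

```bash
python3 -m crank '0 0.04 0 0 0 0;0 0.08 0 0 0 0;0 0.12 0 0 0 0;0 0.15 0 0 0 0;0 0.167 0 0 0 0;0 0.17 0 0 0 0;0 0.17 0 0 0 0'
python3 -m crank '0 0 0 0 0 0;0 0 0 0 0 0;0 0 0 0 0 0;0 0 0 0 0 0;0 0 0 0 0 0;0 0 0 0 0 0;0 0 0 0 0 0' 1 40
python3 -m crank '0 -0.03 0 0 0 0;0 -0.07 0 0 0 0;0 -0.11 0 0 0 0;0 -0.15 0 0 0 0;0 -0.17 0 0 0 0;0 -0.17 0 0 0 0'
python3 go.py 0.598 0.244 0.265 107.7
python3 - <<'E'
from h import *
np.set_printoptions(precision=3,suppress=True)
_,c=load('top0'); f=lambda u:((u[0]+.5)/1.5625-.5,(u[1]+.5)/1.5625-.5)
a=np.radians(107.7); ey=np.array([np.cos(a),np.sin(a)]); ex=np.array([ey[1],-ey[0]]); M=np.array([.598,.244])
for n,u,z in [('mug rim centre',(306,245),.09),('mug handle',(279,248),.06),('relay',(354,233),.035),('plug',(336,346),.022),('railL',(212,335),.11),('railR',(376,282),.11)]:
    p=atz(c,f(u),z); print(n,p,(p[:2]-M)@ex,(p[:2]-M)@ey)
E
```

```text
time: 18.0
ee_pos: [0.4331, -0.034, 0.0965]
tcp_rot: [-90.0, -0.0, 96.1]
wrist_force: [-0.4, 0.4, -0.2]
opening: 0.0683
time: 18.7
ee_pos: [0.4338, -0.0331, 0.0972]
tcp_rot: [-90.1, 0.0, 96.2]
wrist_force: [0.0, -0.8, 6.0]
opening: 0.0295
time: 19.3
ee_pos: [0.434, -0.033, 0.269]
tcp_rot: [-90.2, 0.0, 96.2]
wrist_force: [-0.3, -0.1, -0.9]
opening: 0.0295
t 19.3 pos [ 0.434 -0.033  0.269] rot [-90.2246   0.0341  96.2111] q [ -4.3493 -10.1321  -1.4792  98.4258   0.0076 -10.5604] open 0.0295 F [-0.3181 -0.0836 -0.8742]
row [ 0.2576  0.0046 -0.193 ] [ 0.0038 -0.2005 -0.001 ]
mug rim centre [0.739 0.208 0.09 ] 0.12343218372278991 -0.0776850240416386
mug handle [0.742 0.276 0.06 ] 0.14684276499626397 -0.013738259482380815
relay [0.779 0.102 0.035] 0.12926027503016863 -0.1906579292762942
plug [0.513 0.149 0.022] -0.10998678749356282 -0.06437254711721233
railL [0.536 0.415 0.11 ] -0.007087105726520632 0.18157911019250744
railR [0.644 0.048 0.11 ] -0.015737348802156388 -0.20029110522424265
```

```bash
python3 -m crank '0.04 0 -0.03 0 -0.03 0;0.08 0 -0.06 0 -0.06 0;0.12 0 -0.09 0 -0.09 0;0.16 0 -0.12 0 -0.12 0;0.2 0 -0.15 0 -0.15 0;0.23 0 -0.173 0 -0.18 0;0.258 0 -0.193 0 -0.2 0;0.258 0 -0.193 0 -0.2 0'
python3 -m crank '0 0 0 0 0 0;0 0 0 0 0 0'
python3 go.py 0.598 0.244 0.265 107.7
python3 - <<'E'
from h import *
snap('wrist','w6')
E
```

```text
time: 20.1
ee_pos: [0.5979, 0.2478, 0.2616]
tcp_rot: [-89.7, -0.0, 107.9]
wrist_force: [-0.9, -0.1, -3.0]
opening: 0.0299
time: 20.3
ee_pos: [0.5967, 0.2437, 0.2656]
tcp_rot: [-89.9, 0.0, 107.6]
wrist_force: [0.7, 0.2, -2.0]
opening: 0.0296
t 20.3 pos [0.5967 0.2437 0.2656] rot [-89.921    0.0131 107.6294] q [ 22.2173  19.637   29.9349 100.3777  -0.0067   4.5878] open 0.0296 F [ 0.6758  0.2326 -2.0407]
row [-0.0001  0.0006 -0.0013] [-0.0014 -0.0012 -0.0002]
```

View pics/w6.png

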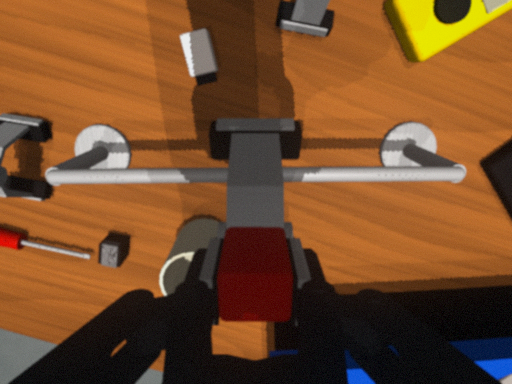

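```bash
python3 - <<'E'
from h import *
np.set_printoptions(precision=3,suppress=True)
im,c=load('w6'); _,c2=load('w2'); f=lambda u:((u[0]+.5)/1.5625-.5,(u[1]+.5)/1.5625-.5)
# bar centreline by columns
g=im.astype(int); 
for col in (80,150,200,310,360,420,450):
    s=g[160:195,col].min(1); r=np.nonzero(s>100)[0]; print(col,r.min()+160 if len(r) else 0,r.max()+160 if len(r) else 0)
R,L=atz(c,(51,177),.11),atz(c,(460,173.5),.11); d=L-R; print(R,L,np.linalg.norm(d),np.degrees(np.arctan2(d[1],d[0])),(R+L)/2)
print(tri((c,(50,177)),(c2,f((415,423)))))
E
python3 go.py
```

```text
80 170 183
150 170 182
200 0 0
310 170 181
360 168 181
420 164 180
450 167 181
[0.659 0.061 0.11 ] [0.538 0.429 0.11 ] 0.38681344880327717 108.19527223473128 [0.598 0.245 0.11 ]
(array([0.657, 0.061, 0.111]), np.float64(0.0008719279438671739))
t 20.35 pos [0.5968 0.2435 0.2662] rot [-89.9754   0.0061 107.6117] q [ 22.1981  19.5912  29.9464 100.3802  -0.0041   4.5864] open 0.0294 F [-0.4136  0.0684 -1.4242]
```

The bar middle is (0.598,0.245,0.111), yaw 108°, confirmed from two views. The clip is directly above it, so I'll lower it now.

```bash
python3 -m crank '0 0.02 -0.001 0 -0.005 0;0 0.045 -0.001 0 -0.005 0;0 0.07 -0.001 0 -0.005 0;0 0.09 -0.001 0 -0.005 0;0 0.105 -0.001 0 -0.005 0;0 0.117 -0.001 0 -0.005 0;0 0.124 -0.001 0 -0.005 0;0 0.124 -0.001 0 -0.005 0'
python3 -m crank '0 0 0 0 0 0;0 0 0 0 0 0;0 0 0 0 0 0'; python3 go.py
```

```text
time: 21.15
ee_pos: [0.5978, 0.2441, 0.1419]
tcp_rot: [-90.0, 0.0, 107.9]
wrist_force: [-0.2, -0.0, -1.2]
opening: 0.0299
time: 21.45
ee_pos: [0.5984, 0.2448, 0.1431]
tcp_rot: [-90.1, -0.0, 107.9]
wrist_force: [0.8, -0.4, -1.4]
opening: 0.0299
t 21.45 pos [0.5984 0.2448 0.1431] rot [-90.0624  -0.0047 107.948 ] q [22.2446 17.4569 13.5502 86.0307  0.      4.2966] open 0.0299 F [ 0.8004 -0.3507 -1.411 ]
```

```bash
python3 -m crank '0 0.002 0 0 0 0;0 0.004 0 0 0 0;0 0.004 0 0 0 0;0 0.004 0 0 0 0'; python3 -m crank '0 0 0 0 0 0;0 0 0 0 0 0;0 0 0 0 0 0;0 0 0 0 0 0;0 0 0 0 0 0;0 0 0 0 0 0' 0.1
python3 -m crank '0 -0.02 0 0 0 0;0 -0.05 0 0 0 0;0 -0.09 0 0 0 0;0 -0.13 0 0 0 0;0 -0.15 0 0 0 0;0 -0.15 0 0 0 0'
python3 - <<'E'
from h import *
for n in ['top','side']:
    im,c=snap(n,n+'7')
    h=cv2.cvtColor(im,cv2.COLOR_RGB2HSV); m=(((h[...,0]<8)|(h[...,0]>172))&(h[...,1]>130)&(h[...,2]>50)).astype(np.uint8)
    k,l,s,ce=cv2.connectedComponentsWithStats(m)
    print(n,[(ce[i].round(1).tolist(),int(s[i,4])) for i in range(1,k) if s[i,4]>20])
    if n=='side': cv2.imwrite('pics/side7b.png',cv2.resize(im[60:350,110:420,::-1],None,fx=2,fy=2,interpolation=cv2.INTER_CUBIC))
E
python3 go.py 0.396 0.243 0.28 98
```

```text
time: 21.85
ee_pos: [0.5987, 0.2449, 0.1399]
tcp_rot: [-90.1, -0.0, 107.9]
wrist_force: [-1.4, -0.1, 7.7]
opening: 0.0297
time: 22.45
ee_pos: [0.5981, 0.2446, 0.1383]
tcp_rot: [-90.0, 0.0, 107.9]
wrist_force: [-0.8, -0.9, -0.5]
opening: 0.0386
time: 23.05
ee_pos: [0.5988, 0.2449, 0.2921]
tcp_rot: [-90.3, -0.0, 107.9]
wrist_force: [0.1, 0.4, -0.1]
opening: 0.0385
top [([272.9, 139.1], 171), ([263.4, 165.3], 85), ([184.1, 192.6], 54), ([340.9, 212.7], 80), ([368.9, 229.7], 81)]
side [([219.0, 162.1], 209), ([235.0, 166.8], 162), ([178.8, 228.4], 216), ([235.2, 288.7], 241)]
t 23.15 pos [0.5984 0.2447 0.288 ] rot [-90.0123  -0.0021 107.9465] q [ 22.2443  20.8561  34.0714 103.2029   0.0012   4.2978] open 0.0387 F [ 0.0587  0.4674 -0.7814]
row [0.0607 0.008  0.193 ] [0.0002 0.1736 0.0001]
```

View pics/side7b.png

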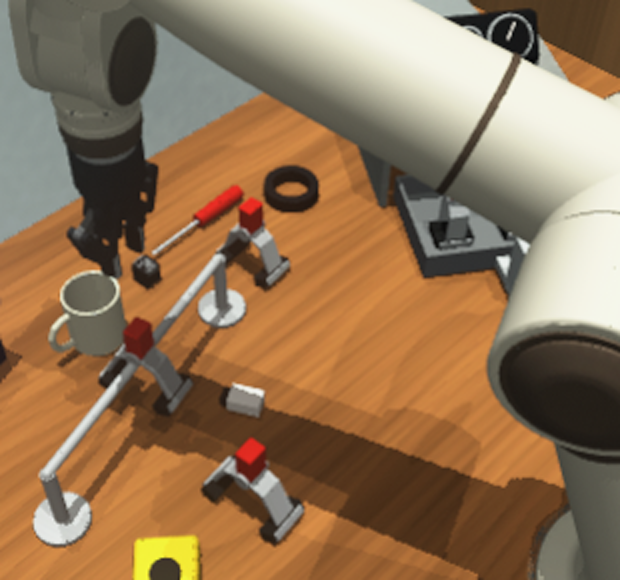

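O2 hangs upright on the bar (head at (138,335) in the crop), and the others are unmoved. Next is O3.

```bash
python3 -m crank '0.061 0.008 0.193 0 0.174 0;0.061 0.008 0.193 0 0.174 0;0.061 0.008 0.193 0 0.174 0;0.061 0.008 0.193 0 0.174 0;0.061 0.008 0.193 0 0.174 0;0.061 0.008 0.193 0 0.174 0;0.061 0.008 0.193 0 0.174 0' -0.6
python3 go.py 0.396 0.243 0.096 98
```

```text
time: 23.85
ee_pos: [0.3963, 0.2433, 0.2796]
tcp_rot: [-90.0, 0.0, 98.0]
wrist_force: [0.4, 0.2, -0.6]
opening: 0.0685
t 23.85 pos [0.3963 0.2433 0.2796] rot [-89.9715   0.0175  97.9768] q [31.5464 -5.5755  3.7596 99.3683 -0.0046 23.5696] open 0.0685 F [ 0.3648  0.1839 -0.6465]
row [-0.0002  0.1836  0.0002] [-0.0005 -0.0004 -0.0003]
```

```bash
python3 -m crank '0 0.04 0 0 0 0;0 0.08 0 0 0 0;0 0.12 0 0 0 0;0 0.155 0 0 0 0;0 0.178 0 0 0 0;0 0.184 0 0 0 0;0 0.184 0 0 0 0'
python3 -m crank '0 0 0 0 0 0;0 0 0 0 0 0;0 0 0 0 0 0;0 0 0 0 0 0;0 0 0 0 0 0;0 0 0 0 0 0;0 0 0 0 0 0' 1 40
python3 -m crank '0 -0.03 0 0 0 0;0 -0.07 0 0 0 0;0 -0.11 0 0 0 0;0 -0.15 0 0 0 0;0 -0.17 0 0 0 0;0 -0.17 0 0 0 0'
python3 go.py 0.564 0.3496 0.27 108
```

```text
time: 24.55
ee_pos: [0.396, 0.2428, 0.0954]
tcp_rot: [-89.9, 0.1, 97.9]
wrist_force: [0.1, 0.9, 0.7]
opening: 0.0685
time: 25.25
ee_pos: [0.3964, 0.2436, 0.0976]
tcp_rot: [-90.1, -0.1, 98.0]
wrist_force: [0.6, 0.8, 6.4]
opening: 0.0292
time: 25.85
ee_pos: [0.3964, 0.2436, 0.2693]
tcp_rot: [-90.2, -0.1, 98.0]
wrist_force: [-0.1, -0.2, -1.9]
opening: 0.0295
t 25.85 pos [0.3964 0.2436 0.2693] rot [-90.2404  -0.1039  97.9814] q [31.5739 -6.139   2.0829 97.96   -0.001  23.5927] open 0.0295 F [-0.1248 -0.1599 -1.8581]
row [ 0.0817  0.0002 -0.1807] [ 0.0043 -0.1749  0.0014]
```

```bash
python3 -m crank '0.016 0 -0.035 0 -0.03 0;0.032 0 -0.07 0 -0.06 0;0.048 0 -0.105 0 -0.09 0;0.064 0 -0.14 0 -0.13 0;0.076 0 -0.167 0 -0.16 0;0.082 0 -0.181 0 -0.175 0;0.082 0 -0.181 0 -0.175 0;0.082 0 -0.181 0 -0.175 0'
python3 -m crank '0 0 0 0 0 0;0 0 0 0 0 0'
python3 go.py 0.564 0.3496 0.14 108
```

```text
time: 26.65
ee_pos: [0.5632, 0.3492, 0.2648]
tcp_rot: [-89.9, 0.0, 108.0]
wrist_force: [-0.1, 0.0, -1.0]
opening: 0.0294
time: 26.85
ee_pos: [0.563, 0.3491, 0.267]
tcp_rot: [-90.0, -0.0, 108.0]
wrist_force: [-0.3, 1.1, -1.5]
opening: 0.0296
t 26.85 pos [0.563  0.3491 0.267 ] rot [-90.0347  -0.0074 107.9931] q [ 31.8048  22.4611  33.7588 101.2622  -0.0011  13.8116] open 0.0296 F [-0.2814  1.0898 -1.4882]
row [ 0.0001  0.127  -0.001 ] [ 0.0006 -0.0001  0.0001]
```

```bash
python3 -m crank '0 0.02 -0.001 0 0 0;0 0.045 -0.001 0 0 0;0 0.07 -0.001 0 0 0;0 0.09 -0.001 0 0 0;0 0.107 -0.001 0 0 0;0 0.12 -0.001 0 0 0;0 0.127 -0.001 0 0 0;0 0.128 -0.001 0 0 0'
python3 -m crank '0 0 0 0 0 0;0 0 0 0 0 0;0 0 0 0 0 0'; python3 go.py
```

```text
time: 27.65
ee_pos: [0.5646, 0.3499, 0.142]
tcp_rot: [-90.2, -0.1, 108.0]
wrist_force: [-6.5, -3.8, 19.5]
opening: 0.0297
time: 27.95
ee_pos: [0.5646, 0.3499, 0.1421]
tcp_rot: [-90.2, -0.1, 108.0]
wrist_force: [-5.0, -2.8, 14.3]
opening: 0.0295
t 27.95 pos [0.5646 0.3499 0.1421] rot [-90.2144  -0.0618 107.9994] q [31.7865 19.8385 16.4308 86.3694  0.0089 13.7872] open 0.0295 F [-5.0195 -2.7508 14.2843]
```

```bash
python3 -m crank '0 -0.002 0 0 0 0;0 -0.002 0 0 0 0'; python3 -m crank '0 0 0 0 0 0;0 0 0 0 0 0;0 0 0 0 0 0;0 0 0 0 0 0;0 0 0 0 0 0;0 0 0 0 0 0' 0.1
python3 -m crank '0 -0.02 0 0 0 0;0 -0.05 0 0 0 0;0 -0.09 0 0 0 0;0 -0.13 0 0 0 0;0 -0.15 0 0 0 0;0 -0.15 0 0 0 0'
python3 go.py 0.694 -0.03 0.27 97
python3 - <<'E'
from h import *
im,c=snap('side','s8')
cv2.imwrite('pics/s8b.png',cv2.resize(im[60:350,110:420,::-1],None,fx=2,fy=2,interpolation=cv2.INTER_CUBIC))
E
```

```text
time: 28.15
ee_pos: [0.5648, 0.35, 0.1422]
tcp_rot: [-90.1, -0.0, 108.0]
wrist_force: [-2.3, -2.3, 8.4]
opening: 0.0296
time: 28.75
ee_pos: [0.5646, 0.3498, 0.1402]
tcp_rot: [-90.0, 0.0, 108.0]
wrist_force: [0.2, -0.5, -0.0]
opening: 0.0382
time: 29.35
ee_pos: [0.5652, 0.3502, 0.2941]
tcp_rot: [-90.3, -0.1, 108.0]
wrist_force: [0.3, 0.7, 0.7]
opening: 0.0384
t 29.35 pos [0.5652 0.3502 0.2941] rot [-90.3105  -0.0737 108.0018] q [ 31.7836  23.9488  38.8739 104.6059  -0.0024  13.7821] open 0.0384 F [0.2793 0.6987 0.7281]
row [-0.4014  0.0237 -0.0049] [0.0053 0.192  0.0018]
```

View pics/s8b.png

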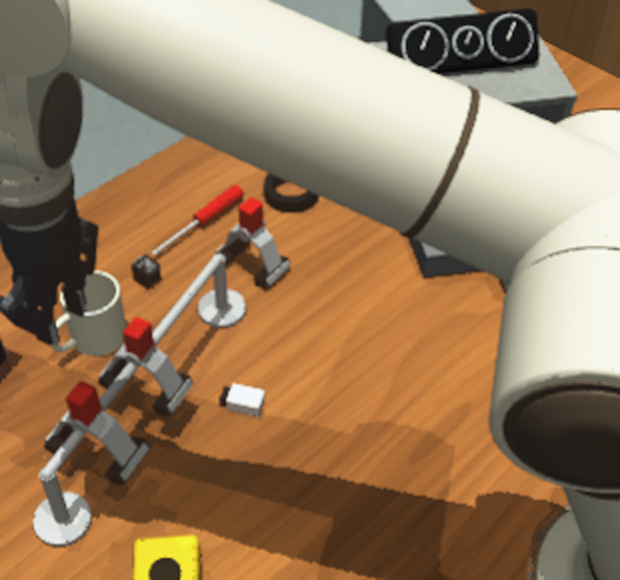

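```bash
python3 -m crank '-0.4 0.02 -0.005 0 0.19 0;-0.4 0.02 -0.005 0 0.19 0;-0.4 0.02 -0.005 0 0.19 0;-0.4 0.02 -0.005 0 0.19 0;-0.4 0.02 -0.005 0 0.19 0;-0.4 0.02 -0.005 0 0.19 0;-0.4 0.02 -0.005 0 0.19 0;-0.4 0.02 -0.005 0 0.19 0' -0.6
python3 -m crank '0 0 0 0 0 0;0 0 0 0 0 0'
python3 go.py 0.694 -0.03 0.25 97
python3 - <<'E'
from h import *
np.set_printoptions(precision=3,suppress=True)
cc={}
for n in ['top','side']:
    im,c=snap(n,n+'9')
    h=cv2.cvtColor(im,cv2.COLOR_RGB2HSV); m=(((h[...,0]<8)|(h[...,0]>172))&(h[...,1]>130)&(h[...,2]>50)).astype(np.uint8)
    k,l,s,ce=cv2.connectedComponentsWithStats(m)
    print(n,[(ce[i].round(1).tolist(),int(s[i,4])) for i in range(1,k) if s[i,4]>20])
E
```

```text
time: 30.2
ee_pos: [0.6928, -0.0306, 0.2686]
tcp_rot: [-89.9, -0.0, 97.1]
wrist_force: [-0.3, 0.9, 0.5]
opening: 0.0681
time: 30.4
ee_pos: [0.6926, -0.0299, 0.2681]
tcp_rot: [-89.8, -0.0, 97.0]
wrist_force: [0.3, 0.3, -0.5]
opening: 0.0687
t 30.4 pos [ 0.6926 -0.0299  0.2681] rot [-89.8303  -0.0421  96.982 ] q [ -2.4741  28.1995  41.6964 103.6711   0.0136  -9.4562] open 0.0687 F [ 0.25    0.3471 -0.5118]
row [-0.0003  0.0181 -0.0014] [-0.003  -0.0003  0.0007]
top [([182.3, 192.8], 80), ([151.3, 203.2], 86), ([341.0, 212.8], 81), ([369.0, 229.6], 80)]
side [([219.1, 162.1], 210), ([235.2, 167.2], 157), ([178.8, 227.9], 220), ([151.4, 260.8], 251)]
```

```bash
python3 -m crank '0 0.035 -0.002 0 0 0;0 0.07 -0.002 0 0 0;0 0.105 -0.002 0 0 0;0 0.14 -0.002 0 0 0;0 0.165 -0.002 0 0 0;0 0.171 -0.002 0 0 0;0 0.171 -0.002 0 0 0'
python3 -m crank '0 0 0 0 0 0;0 0 0 0 0 0;0 0 0 0 0 0;0 0 0 0 0 0;0 0 0 0 0 0;0 0 0 0 0 0;0 0 0 0 0 0' 1 40
python3 -m crank '0 -0.03 0 0 0 0;0 -0.07 0 0 0 0;0 -0.11 0 0 0 0;0 -0.15 0 0 0 0;0 -0.17 0 0 0 0;0 -0.17 0 0 0 0'
python3 go.py 0.632 0.1404 0.268 108
```

```text
time: 31.2
ee_pos: [0.6941, -0.027, 0.0991]
tcp_rot: [-89.9, -0.0, 97.2]
wrist_force: [-0.5, 0.0, 0.9]
opening: 0.0683
time: 31.9
ee_pos: [0.6955, -0.0285, 0.1012]
tcp_rot: [-90.2, 0.0, 97.1]
wrist_force: [0.2, -0.3, 6.7]
opening: 0.0292
time: 32.5
ee_pos: [0.6956, -0.0284, 0.2731]
tcp_rot: [-90.3, 0.0, 97.1]
wrist_force: [-0.2, 1.4, -1.5]
opening: 0.0293
t 32.5 pos [ 0.6956 -0.0284  0.2731] rot [-90.3187   0.05    97.106 ] q [ -2.3425  28.3516  42.4813 103.8072   0.003   -9.4486] open 0.0293 F [-0.1758  1.4334 -1.4737]
row [0.1754 0.0047 0.0422] [ 0.0055 -0.1901 -0.0014]
```

```bash
python3 -m crank '0.035 0 0.01 0 -0.04 0;0.07 0 0.018 0 -0.08 0;0.105 0 0.027 0 -0.12 0;0.14 0 0.035 0 -0.16 0;0.165 0 0.04 0 -0.18 0;0.175 0 0.042 0 -0.19 0;0.175 0 0.042 0 -0.19 0;0.175 0 0.042 0 -0.19 0'
python3 -m crank '0 0 0 0 0 0;0 0 0 0 0 0'
python3 go.py 0.632 0.1404 0.145 108
```

```text
time: 33.3
ee_pos: [0.6315, 0.1394, 0.2684]
tcp_rot: [-89.9, 0.0, 108.0]
wrist_force: [0.6, -1.1, -2.2]
opening: 0.0297
time: 33.5
ee_pos: [0.6318, 0.139, 0.2691]
tcp_rot: [-90.0, 0.0, 107.9]
wrist_force: [0.3, -0.4, -0.8]
opening: 0.0293
t 33.5 pos [0.6318 0.139  0.2691] rot [-89.9829   0.0059 107.9127] q [ 12.4155  20.075   30.8893 100.8308  -0.0075  -5.4972] open 0.0293 F [ 0.2773 -0.3597 -0.767 ]
row [ 0.0012  0.1241 -0.0007] [-0.0003 -0.0015 -0.0001]
```

```bash
python3 -m crank '0.001 0.02 -0.001 0 0 0;0.001 0.045 -0.001 0 0 0;0.001 0.07 -0.001 0 0 0;0.001 0.09 -0.001 0 0 0;0.001 0.105 -0.001 0 0 0;0.001 0.117 -0.001 0 0 0;0.001 0.123 -0.001 0 0 0;0.001 0.123 -0.001 0 0 0'
python3 -m crank '0 0 0 0 0 0;0 0 0 0 0 0'; python3 go.py
```

```text
time: 34.3
ee_pos: [0.6319, 0.141, 0.1458]
tcp_rot: [-89.9, -0.0, 108.0]
wrist_force: [-0.7, -0.6, -1.5]
opening: 0.0293
time: 34.5
ee_pos: [0.6324, 0.1415, 0.1474]
tcp_rot: [-90.1, 0.0, 108.0]
wrist_force: [1.2, 0.0, -1.5]
opening: 0.0298
t 34.5 pos [0.6324 0.1415 0.1474] rot [-90.0794   0.0061 107.9992] q [12.6074 17.6608 14.2735 86.5331  0.0014 -5.3918] open 0.0298 F [ 1.1759  0.0064 -1.5307]
```

```bash
python3 -m crank '0 0.0015 0 0 0 0;0 0.003 0 0 0 0;0 0.003 0 0 0 0;0 0.003 0 0 0 0'; python3 -m crank '0 0 0 0 0 0;0 0 0 0 0 0;0 0 0 0 0 0;0 0 0 0 0 0;0 0 0 0 0 0;0 0 0 0 0 0' 0.1
python3 -m crank '0 -0.02 0 0 0 0;0 -0.05 0 0 0 0;0 -0.09 0 0 0 0;0 -0.13 0 0 0 0;0 -0.15 0 0 0 0;0 -0.15 0 0 0 0'
python3 go.py 0.3785 -0.2615 0.28 56.2
```

```text
time: 34.9
ee_pos: [0.6321, 0.1415, 0.1435]
tcp_rot: [-90.0, 0.0, 108.0]
wrist_force: [-0.0, 0.7, -0.7]
opening: 0.0296
time: 35.5
ee_pos: [0.632, 0.1414, 0.1434]
tcp_rot: [-90.0, -0.0, 108.0]
wrist_force: [0.3, -0.5, -0.1]
opening: 0.0382
time: 36.1
ee_pos: [0.6327, 0.1416, 0.2971]
tcp_rot: [-90.3, 0.0, 108.0]
wrist_force: [0.5, 0.7, 0.8]
opening: 0.0382
t 36.1 pos [0.6327 0.1416 0.2971] rot [-90.3157   0.0288 107.9996] q [ 12.6102  21.2898  35.6917 104.085    0.0009  -5.3894] open 0.0382 F [0.4956 0.6981 0.7724]
row [-0.3048  0.0153  0.3664] [0.0054 0.9041 0.002 ]
```

```bash
python3 -m crank '-0.26 0.015 0.31 0 0.77 0;-0.26 0.015 0.31 0 0.77 0;-0.26 0.015 0.31 0 0.77 0;-0.26 0.015 0.31 0 0.77 0;-0.26 0.015 0.31 0 0.77 0;-0.26 0.015 0.31 0 0.77 0;-0.26 0.015 0.31 0 0.77 0;-0.26 0.015 0.31 0 0.77 0' -0.6
python3 go.py 0.3785 -0.2615 0.28 56.2
python3 - <<'E'
from h import *
a=snap('top','t10')[0];b=snap('side','s10')[0];w=snap('wrist','w10')[0]
cv2.imwrite('pics/m10.png',np.hstack([cv2.resize(b[110:310,110:430],(480,300)),cv2.resize(a[150:270,110:302],(480,300))])[:,:800,::-1])
E
```

```text
time: 36.9
ee_pos: [0.4185, -0.1987, 0.2775]
tcp_rot: [-90.0, 0.0, 63.9]
wrist_force: [-0.1, -0.4, 0.0]
opening: 0.0684
t 36.9 pos [ 0.4185 -0.1987  0.2775] rot [-89.9613   0.0027  63.9026] q [-25.4006  -5.8636   3.2557  99.158   -0.0022   0.6969] open 0.0684 F [-0.0638 -0.3981  0.0438]
row [-0.074  -0.0025  0.0083] [-0.0007  0.1344 -0.0001]
```

View pics/m10.png

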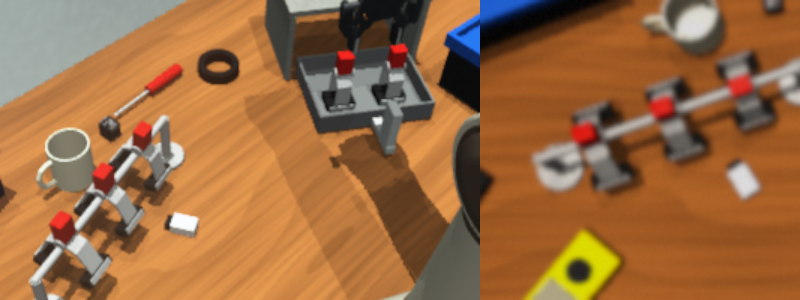

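View pics/w10.png

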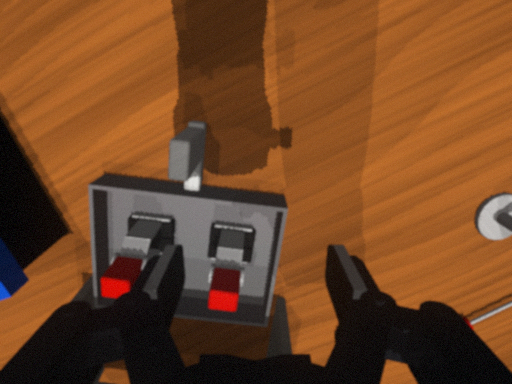

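All three open clips hang astride the bar, and both shut clips stand in the tray. Now I'll regrip the handle at (0.377,-0.262) and push the tray home.

```bash
python3 -m crank '-0.073 -0.002 0.008 0 0.134 0;-0.073 -0.002 0.008 0 0.134 0;-0.073 -0.002 0.008 0 0.134 0;-0.073 -0.002 0.008 0 0.134 0' -1
python3 go.py 0.378 -0.262 0.087 56.2
```

```text
time: 37.45
ee_pos: [0.3812, -0.2591, 0.28]
tcp_rot: [-90.0, -0.0, 56.2]
wrist_force: [0.8, 1.4, 0.5]
opening: 0.0854
t 37.45 pos [ 0.3812 -0.2591  0.28  ] rot [-89.9577  -0.0242  56.2074] q [-34.2151  -6.1073   3.3138  99.4635   0.0239  -0.4225] open 0.0854 F [0.8386 1.3838 0.5471]
row [-0.0043  0.1929  0.0009] [-0.0007  0.0001  0.0004]
```

```bash
python3 -m crank '-0.002 0.04 0.001 0 0 0;-0.002 0.08 0.001 0 0 0;-0.002 0.12 0.001 0 0 0;-0.002 0.15 0.001 0 0 0;-0.002 0.175 0.001 0 0 0;-0.002 0.19 0.001 0 0 0;-0.002 0.192 0.001 0 0 0'
python3 -m crank '0 0 0 0 0 0;0 0 0 0 0 0;0 0 0 0 0 0;0 0 0 0 0 0;0 0 0 0 0 0;0 0 0 0 0 0;0 0 0 0 0 0;0 0 0 0 0 0' 1 40
python3 go.py
```

```text
time: 38.15
ee_pos: [0.3787, -0.2593, 0.0868]
tcp_rot: [-89.8, -0.0, 56.3]
wrist_force: [-0.2, 0.2, -0.0]
opening: 0.0854
time: 38.95
ee_pos: [0.3782, -0.2626, 0.0896]
tcp_rot: [-90.1, 0.2, 56.1]
wrist_force: [-7.7, -11.6, 4.9]
opening: 0.0195
t 38.95 pos [ 0.3782 -0.2626  0.0896] rot [-90.0949   0.2339  56.1118] q [-34.6336  -7.6327 -19.1797  78.355   -0.2326  -0.7458] open 0.0195 F [ -7.7112 -11.567    4.8918]
```

```bash
python3 -m crank '0 0 -0.003 0 0 0;0 0 -0.008 0 0 0;0 0 -0.015 0 0 0;0 0 -0.023 0 0 0;0 0 -0.032 0 0 0;0 0 -0.041 0 0 0;0 0 -0.05 0 0 0;0 0 -0.059 0 0 0'
python3 -m crank '0 0 -0.01 0 0 0;0 0 -0.019 0 0 0;0 0 -0.028 0 0 0;0 0 -0.037 0 0 0;0 0 -0.046 0 0 0;0 0 -0.054 0 0 0;0 0 -0.06 0 0 0;0 0 -0.064 0 0 0'
python3 -m crank '0 0 -0.004 0 0 0;0 0 -0.008 0 0 0;0 0 -0.011 0 0 0;0 0 -0.014 0 0 0;0 0 -0.016 0 0 0;0 0 -0.018 0 0 0;0 0 -0.018 0 0 0;0 0 -0.018 0 0 0'
python3 go.py
```

```text
time: 39.75
ee_pos: [0.4273, -0.2955, 0.0896]
tcp_rot: [-90.1, 0.2, 56.1]
wrist_force: [-8.7, -8.5, 5.7]
opening: 0.0195
time: 40.55
ee_pos: [0.4806, -0.3311, 0.0896]
tcp_rot: [-90.1, 0.2, 56.1]
wrist_force: [-8.0, -7.6, 5.2]
opening: 0.0195
time: 41.35
ee_pos: [0.4955, -0.3411, 0.0896]
tcp_rot: [-90.1, 0.2, 56.1]
wrist_force: [-5.9, -9.0, 4.2]
opening: 0.0195
t 41.35 pos [ 0.4955 -0.3411  0.0896] rot [-90.1044   0.1789  56.1107] q [-34.4619  11.6236   0.6241  78.8943  -0.1778  -0.5729] open 0.0195 F [-5.8685 -9.0252  4.1965]
```

Back at the starting position. I'll nudge it further to find the stop, watching the force.

```bash
python3 -m crank '0 0 -0.002 0 0 0;0 0 -0.004 0 0 0;0 0 -0.004 0 0 0'
python3 -m crank '0 0 -0.002 0 0 0;0 0 -0.004 0 0 0;0 0 -0.004 0 0 0'; python3 go.py
```

```text
time: 41.65
ee_pos: [0.4988, -0.3433, 0.0896]
tcp_rot: [-90.1, 0.2, 56.1]
wrist_force: [-6.2, -9.1, 4.5]
opening: 0.0194
time: 41.95
ee_pos: [0.5021, -0.3455, 0.0896]
tcp_rot: [-90.1, 0.2, 56.1]
wrist_force: [-6.4, -9.2, 4.8]
opening: 0.0195
t 41.95 pos [ 0.5021 -0.3455  0.0896] rot [-90.0901   0.175   56.111 ] q [-34.4541  12.721    1.9093  79.0966  -0.1741  -0.5654] open 0.0195 F [-6.3919 -9.175   4.762 ]
```

```bash
python3 -m crank '0 0 -0.002 0 0 0;0 0 -0.004 0 0 0;0 0 -0.004 0 0 0'
python3 -m crank '0 0 -0.002 0 0 0;0 0 -0.004 0 0 0;0 0 -0.004 0 0 0'
python3 -m crank '0 0 -0.002 0 0 0;0 0 -0.004 0 0 0;0 0 -0.004 0 0 0'; python3 go.py
```

```text
time: 42.25
ee_pos: [0.5055, -0.3477, 0.0896]
tcp_rot: [-90.1, 0.2, 56.1]
wrist_force: [-5.0, -8.5, 4.3]
opening: 0.0192
time: 42.55
ee_pos: [0.5088, -0.35, 0.0896]
tcp_rot: [-90.1, 0.2, 56.1]
wrist_force: [-5.9, -8.6, 4.4]
opening: 0.0198
time: 42.85
ee_pos: [0.5111, -0.3515, 0.0896]
tcp_rot: [-89.9, 0.2, 56.1]
wrist_force: [-12.4, -4.6, 8.0]
opening: 0.0192
t 42.85 pos [ 0.5111 -0.3515  0.0896] rot [-89.9451   0.1682  56.1108] q [-34.4412  14.3305   3.824   79.5468  -0.1687  -0.5518] open 0.0192 F [-12.4389  -4.6489   7.9657]
```

```bash
python3 -m crank '0 0 -0.002 0 0 0;0 0 -0.003 0 0 0;0 0 -0.003 0 0 0'; python3 go.py
```

```text
time: 43.15
ee_pos: [0.5111, -0.3515, 0.0896]
tcp_rot: [-89.6, 0.2, 56.1]
wrist_force: [-27.1, 6.1, 15.8]
opening: 0.0195
t 43.15 pos [ 0.5111 -0.3515  0.0896] rot [-89.6113   0.1728  56.1002] q [-34.442   14.6723   4.2306  79.9453  -0.1765  -0.5411] open 0.0195 F [-27.0913   6.0603  15.8161]
```

The stop is reached: the force rises and the handle no longer moves. I'll release, retreat upward and check.

```bash
python3 -m crank '0 0 0.003 0 0 0;0 0 0.003 0 0 0;0 0 0.003 0 0 0;0 0 0.003 0 0 0;0 0 0.003 0 0 0;0 0 0.003 0 0 0;0 0 0.003 0 0 0' -1
python3 -m crank '0 -0.04 0 0 0 0;0 -0.08 0 0 0 0;0 -0.12 0 0 0 0;0 -0.16 0.03 0 0 0;0 -0.17 0.07 0 0 0;0 -0.17 0.11 0 0 0;0 -0.17 0.12 0 0 0;0 -0.17 0.12 0 0 0'
python3 -m crank '0 0 0 0 0 0;0 0 0 0 0 0;0 0 0 0 0 0'
python3 - <<'E'
from h import *
np.set_printoptions(precision=3,suppress=True)
a,ct=snap('top','t11');b,cs=snap('side','s11');w,cw=snap('wrist','w11')
cv2.imwrite('pics/m11.png',np.hstack([cv2.resize(b[90:310,110:400],(396,300)),cv2.resize(w,(400,300))])[:,:,::-1])
for n,im in [('top',a),('side',b)]:
    h=cv2.cvtColor(im,cv2.COLOR_RGB2HSV); m=(((h[...,0]<8)|(h[...,0]>172))&(h[...,1]>130)&(h[...,2]>50)).astype(np.uint8)
    k,l,s,ce=cv2.connectedComponentsWithStats(m)
    print(n,[(ce[i].round(1).tolist(),int(s[i,4])) for i in range(1,k) if s[i,4]>20])
E
```

```text
time: 43.85
ee_pos: [0.5127, -0.3502, 0.0885]
tcp_rot: [-90.0, -0.0, 56.2]
wrist_force: [0.4, 1.1, -0.6]
opening: 0.0855
time: 44.65
ee_pos: [0.4123, -0.2831, 0.2595]
tcp_rot: [-90.1, 0.0, 56.2]
wrist_force: [0.5, -0.3, 0.8]
opening: 0.0855
time: 44.95
ee_pos: [0.4135, -0.2839, 0.2579]
tcp_rot: [-89.9, -0.0, 56.2]
wrist_force: [0.2, -0.2, 0.0]
opening: 0.0853
top [([272.8, 139.2], 173), ([213.6, 184.4], 69), ([182.3, 192.9], 80), ([151.4, 203.2], 85)]
side [([324.3, 122.0], 58), ([219.0, 162.1], 207), ([204.7, 199.7], 181), ([178.9, 227.7], 221), ([151.4, 260.8], 251)]
```

View pics/m11.png

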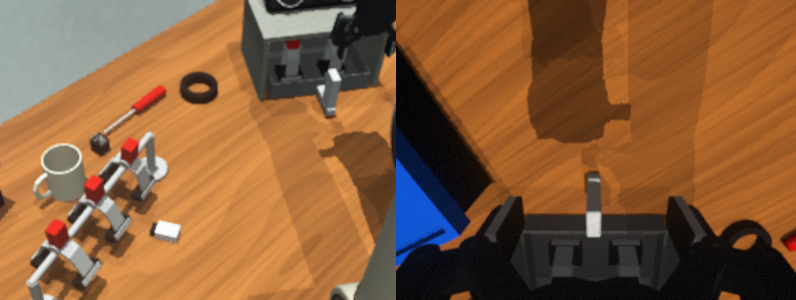

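Run:
```python
from h import *
np.set_printoptions(precision=3,suppress=True)
_,t=load('t11');_,s=load('s11')
a=np.radians(108); ey=np.array([np.cos(a),np.sin(a)]); ex=np.array([ey[1],-ey[0]]); M=np.array([.598,.245])
for u,v in [((213.6,184.4),(204.7,199.7)),((182.3,192.9),(178.9,227.7)),((151.4,203.2),(151.4,260.8))]:
    x,r=tri((t,u),(s,v)); print(x,r,(x[:2]-M)@ex,(x[:2]-M)@ey,x[2]-.11)
im,c=load('w11')
P0=np.array([0.513,-0.348]); 
bot.job_done(); print(bot.get_obs()['time'])
```

```text
[0.625 0.138 0.145] 0.0005378189693453258 -0.007170423579863874 -0.11031187618515033 0.03472830662808456
[0.599 0.244 0.145] 0.0013567050593081156 0.0003707702260224228 -0.0011250608066484722 0.03488526707693894
[0.567 0.35  0.142] 0.0014872508307563596 0.002851646208976804 0.10939640952810112 0.032461678422505705
the job is handed in; nothing more can be done
the job is handed in; nothing more can be done
```

The bench is cleared and the job is handed in, at about 45 s on the robot's clock. No verdict is reported back, so this rests on my own last checks.

**What I did:** I found five clips, two shut and three open. I pulled the tray out by about 142 mm of handle travel and stood both shut clips in it. I then hung the three open clips on the rail at about -110, 0 and +110 mm from its middle. Last, I pushed the tray home until it met its stop and backed the gripper away.

**Last checks:**
- **Tray:** it was already about 20 mm out at the start, which disagreed with "home" in the text. I pushed it past that starting point until the handle stopped moving and the wrist force rose to about 27 N. The last pictures show both shut clips standing inside under the shelf.
- **Rail:** the hung heads measure 32–35 mm above the bar axis and within about 7 mm of it sideways. All three look upright with their jaws still open. I did not measure leg angles or tilt.
- **Other things on the desk:** nothing I saw in the pictures had moved, including the mug and plug next to the rail. I did not measure their positions at the end.
- **Knocked clip:** none of the clips had shifted from where it was measured or placed whenever I checked.

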